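# Transfer the sample vials to the bench rack in order

### The arm

A 6-joint arm with a two-finger parallel gripper is mounted at the origin on a cart in front of the work surface, level with it; the furniture and walls round the work are solid. World frame = base frame: x ahead of the robot, y to its left, z up, the work surface at z = 0. Lengths are in mm, angles in degrees, forces in N, time in s.
With the tool pointing down it reaches from about 300 to 875 mm from the base axis. Payload 6.4 kg.
Tool frame: the origin (TCP) lies between the finger pads; the fingertips stand 19 mm ahead of it and the grasp point (between the pads) is the TCP; z points along the fingers, y is the line along which they close (so a half turn about z gives the same grasp; the last joint's range is limited). The gripper opens to 88 mm and grips with 3 to 60 N. Pads are 18 mm wide; open, the fingers measure 123 mm over their backs; the gripper's body (75 mm by 187 mm) begins 45 mm behind the grasp point.
Start: joints at [-79.486, 10.359, 92.074, -0, 77.567, -11.82], TCP at [218.519, -531.875, 257.714] pointing down, gripper open.
Joint ranges: [-171.53, 171.53], [-51.25, 118.39], [17.06, 147.69], [-65.23, 245.23], [0, 150.52], [-178.68, 178.68]. Speed limits (degrees/s): [147.25, 147.25, 172.46, 180, 180, 180].

### API

Orientations are given as [roll, pitch, yaw] about the fixed x, y, z axes, in that order (R = Rz(yaw) Ry(pitch) Rx(roll)).
In Python, from plant import ctrl gives the robot as it stands.
- The arm moves only by the tool send_rows, never from a script. Its argument "increments" is a list of rows, each an object of numbers: "x", "y", "z": the shift along the tool's x, y, z in units of 0.2 m (1.0 is 0.2 m); "wx", "wy", "wz": the turn, a rotation vector about the tool's x, y, z in units of 90 degrees (1.0 is 90 degrees); "hand": the opening, from -1 (shut) to 1 (fully open). In form: [{"x": .., "y": .., "z": .., "wx": .., "wy": .., "wz": .., "hand": ..}, ...]. A call has 1 to 8 rows; each row shifts and turns the commanded pose from where the row before left it, along the tool's axes as they then stand; what a row does not reach is not made up. A row lasts 1/12 s, in which the tool goes at most 41.7 mm and 7.16 degrees, less where a joint would pass 70% of its speed; a pose out of reach is approached as far as the arm can. A call with a number of a shift or a turn outside -1 to 1 is refused whole. A call with a gripper value outside its range is refused whole. The fingers move at their own pace and stop on an object; "grip_force" is the grip in N (left out, the last holds). Time passes only in rows, so rows that do not move let the fingers close. It gives the time, the measured TCP pose, the force, the opening and the grip force at its end, in the units of the state.
- ctrl.observe(): the state, without advancing time (a new reading comes with each control period).
- ctrl.grab_frame(name): name is "scene" or "top"; returns a dict with "img" (400x640x3 uint8, red, green, blue), "fx", "fy", "cx", "cy" (pixels), "k1" (the pictures are not rectified: a ray, as slopes to the right and down, at radius r is drawn at 1 + k1 r^2 times it, then the intrinsics apply), "rvec" (rotation vector, rad) and "tvec" (3), from world to camera coordinates, as OpenCV has them. Camera axes: x right, y down, z forward; pixel columns grow to the right and rows downward; lengths in mm; the calibration is good to about 2 mm. A picture is of the moment at which its call begins. There is no depth.
- ctrl.finish_job(): hands the job in; it is judged then, once.
Trained networks look in a picture, given as the dict that the camera call returned (one of the last four; its "shot" number tells which), for a name from the list of things; names that differ only in an ending like _2 or _b are one class to them, and where a whole thing is asked for, a point or a joint stands for the part that bears it (a point fixed in the world has none). Each returns a list of dicts, best first, with "confidence" (0 to 1); they miss things now and then, are a little off and sometimes report something else, mostly with a low value. They report only what shows in the picture. A call takes as long as a camera call.
- ctrl.outline_of(target, picture): "region" (400x640 bool, what is visible of it) and "xy" ([column, row] in pixels, amid what is visible of it).
The state is a dict: "t": time; "joint_positions": joint angles; "qd": joint speeds; "joint_efforts": joint torques, N m; "tcp_pos": TCP position; "eef_rot": TCP orientation; "force": force on the tool from outside, world axes, zero at the start; "torque": the same for the moment, N m; "opening": finger opening in mm; "grasp_force": force on a finger pad.
Only numpy, scipy, OpenCV 4.12 (cv2) and the standard library are available. Lean on these libraries where they do the work, as an engineer would, in place of code of your own. Each camera call takes 0.05 s, during which the arm holds its last target. There are 200 camera calls.

### The job

Lift the retaining bar out of its two open brackets on the grey transport rack and lay it, grip upward, in the two forks of the bar stand. Then move the four vials from the transport rack to the white bench rack in the same order counted from each rack's handle: the vial next to the transport rack's handle goes into the hole next to the bench rack's handle, the second into the second hole, and so on. The vials are unlabelled, so carry them upright, one at a time, straight from hole to matching hole and never set one down anywhere else; leave all four standing fully down in the bench rack and the bar in its stand.

Things in the scene. Friction and masses are not known exactly. Their poses are not given: they have to be found in the camera images.
- transport_rack: Fixed grey vial rack 64 x 194 mm on a board 26 mm high; origin under its centre, y to the end with the low steel bow handle (y +122). Four holes, 31 mm, chamfered to 39, at x 0, y +63 (place 1), +21, -21, -63; vial floor z 8, upper plate top z 34. Black open brackets at y +-91, 84 high, 42 wide: slot 14 wide, floor z 66, 10 deep, V mouth above; they hold the bar, which locks the vials in
- bench_rack: Fixed white vial rack 64 x 190 mm, empty, on the same board; origin under its centre, y towards the end with the upright white grip frame (y +91 mm, 80 high); other end plate 34 high. Four holes, 31 mm, chamfered to 39, at x 0, y +63 (place 1), +21, -21, -63; vial floor z 8, upper plate top z 34. Stands before or behind the other rack, its handle at the other end
- bar_stand: Fixed dark base 50 x 150 x 14 mm, origin under its centre, with two open aluminium forks at y +-60 mm (84 high, 42 wide): slot 14 wide in x, floor z 66, 10 deep, 45 degree mouth 34 wide. Either way round is alike. A tub 150 mm high stands close on the robot's side, a switch box 115 mm high (cable to 175) beyond its right part
- bar: Loose steel bar, 0.2 kg: 10 mm wide (x), 14 high, 200 long (y), raised grip in the middle (10 wide, 64 long, top at z 33), 18 mm knobs at y +-101 to 110 mm. Origin: middle of the underside, z up. Starts in the transport rack's brackets, origin 66 mm above that rack's, 3 mm over the caps; lift straight up. Laid in the stand its origin is 66 mm above the stand's
- vial_0: Capped glass vial, 25 mm diameter, 55 mm tall, about 30 g, brown contents, white cap. Origin: centre of the underside, z up; yaw means nothing. Starts upright in any place of the transport rack, its foot at rack z 8 and top at rack z 63, 29 mm showing above the rack. Unlabelled: known only by its place in the row
- vial_1: Capped glass vial, 25 mm diameter, 55 mm tall, about 30 g, clear, white cap. Origin: centre of the underside, z up; yaw means nothing. Starts upright in any place of the transport rack, its foot at rack z 8 and top at rack z 63, 29 mm showing above the rack. Unlabelled: known only by its place in the row
- vial_2: Capped glass vial, 25 mm diameter, 55 mm tall, about 30 g, green contents, black cap. Origin: centre of the underside, z up; yaw means nothing. Starts upright in any place of the transport rack, its foot at rack z 8 and top at rack z 63, 29 mm showing above the rack. Unlabelled: known only by its place in the row
- vial_3: Capped glass vial, 25 mm diameter, 55 mm tall, about 30 g, clear, white cap. Origin: centre of the underside, z up; yaw means nothing. Starts upright in any place of the transport rack, its foot at rack z 8 and top at rack z 63, 29 mm showing above the rack. Unlabelled: known only by its place in the row

How it is judged (in metres and radians):
On the way:
1. the bar lies released in both forks of the stand while all four vials still stand in the transport rack (x of bar in the frame of bar_stand between -0.006 and 0.006 m and y of bar in the frame of bar_stand between -0.015 and 0.015 m and z of bar in the frame of bar_stand between 0.061 and 0.071 m and angle between the y axis of bar and the y axis of bar_stand, either way round below 0.1 rad and angle between bar's own z axis and vertical below 0.15 rad and linear speed of bar below 0.02 m/s and contact force between the fingers and bar below 0.1 N and ((x of vial_0 in the frame of transport_rack between -0.012 and 0.012 m and y of vial_0 in the frame of transport_rack between 0.051 and 0.075 m and z of vial_0 in the frame of transport_rack below 0.03 m) or (x of vial_1 in the frame of transport_rack between -0.012 and 0.012 m and y of vial_1 in the frame of transport_rack between 0.051 and 0.075 m and z of vial_1 in the frame of transport_rack below 0.03 m) or (x of vial_2 in the frame of transport_rack between -0.012 and 0.012 m and y of vial_2 in the frame of transport_rack between 0.051 and 0.075 m and z of vial_2 in the frame of transport_rack below 0.03 m) or (x of vial_3 in the frame of transport_rack between -0.012 and 0.012 m and y of vial_3 in the frame of transport_rack between 0.051 and 0.075 m and z of vial_3 in the frame of transport_rack below 0.03 m)) and ((x of vial_0 in the frame of transport_rack between -0.012 and 0.012 m and y of vial_0 in the frame of transport_rack between 0.009 and 0.033 m and z of vial_0 in the frame of transport_rack below 0.03 m) or (x of vial_1 in the frame of transport_rack between -0.012 and 0.012 m and y of vial_1 in the frame of transport_rack between 0.009 and 0.033 m and z of vial_1 in the frame of transport_rack below 0.03 m) or (x of vial_2 in the frame of transport_rack between -0.012 and 0.012 m and y of vial_2 in the frame of transport_rack between 0.009 and 0.033 m and z of vial_2 in the frame of transport_rack below 0.03 m) or (x of vial_3 in the frame of transport_rack between -0.012 and 0.012 m and y of vial_3 in the frame of transport_rack between 0.009 and 0.033 m and z of vial_3 in the frame of transport_rack below 0.03 m)) and ((x of vial_0 in the frame of transport_rack between -0.012 and 0.012 m and y of vial_0 in the frame of transport_rack between -0.033 and -0.009 m and z of vial_0 in the frame of transport_rack below 0.03 m) or (x of vial_1 in the frame of transport_rack between -0.012 and 0.012 m and y of vial_1 in the frame of transport_rack between -0.033 and -0.009 m and z of vial_1 in the frame of transport_rack below 0.03 m) or (x of vial_2 in the frame of transport_rack between -0.012 and 0.012 m and y of vial_2 in the frame of transport_rack between -0.033 and -0.009 m and z of vial_2 in the frame of transport_rack below 0.03 m) or (x of vial_3 in the frame of transport_rack between -0.012 and 0.012 m and y of vial_3 in the frame of transport_rack between -0.033 and -0.009 m and z of vial_3 in the frame of transport_rack below 0.03 m)) and ((x of vial_0 in the frame of transport_rack between -0.012 and 0.012 m and y of vial_0 in the frame of transport_rack between -0.075 and -0.051 m and z of vial_0 in the frame of transport_rack below 0.03 m) or (x of vial_1 in the frame of transport_rack between -0.012 and 0.012 m and y of vial_1 in the frame of transport_rack between -0.075 and -0.051 m and z of vial_1 in the frame of transport_rack below 0.03 m) or (x of vial_2 in the frame of transport_rack between -0.012 and 0.012 m and y of vial_2 in the frame of transport_rack between -0.075 and -0.051 m and z of vial_2 in the frame of transport_rack below 0.03 m) or (x of vial_3 in the frame of transport_rack between -0.012 and 0.012 m and y of vial_3 in the frame of transport_rack between -0.075 and -0.051 m and z of vial_3 in the frame of transport_rack below 0.03 m))), for 0.2 s.
At the end, for the whole second after the job is handed in: Every place of the bench rack holds a vial at rest, upright (0.1 rad), foot within 4 mm of the lower plate and 8 mm of the hole's centre; the bar rests grip up in the stand's slots, its middle within 15 mm along and 6 mm across, parallel to 0.1 rad, seated to 5 mm (((x of vial_0 in the frame of bench_rack between -0.008 and 0.008 m and y of vial_0 in the frame of bench_rack between 0.055 and 0.071 m and z of vial_0 in the frame of bench_rack below 0.012 m and angle between vial_0's own z axis and vertical below 0.1 rad and linear speed of vial_0 below 0.02 m/s) or (x of vial_1 in the frame of bench_rack between -0.008 and 0.008 m and y of vial_1 in the frame of bench_rack between 0.055 and 0.071 m and z of vial_1 in the frame of bench_rack below 0.012 m and angle between vial_1's own z axis and vertical below 0.1 rad and linear speed of vial_1 below 0.02 m/s) or (x of vial_2 in the frame of bench_rack between -0.008 and 0.008 m and y of vial_2 in the frame of bench_rack between 0.055 and 0.071 m and z of vial_2 in the frame of bench_rack below 0.012 m and angle between vial_2's own z axis and vertical below 0.1 rad and linear speed of vial_2 below 0.02 m/s) or (x of vial_3 in the frame of bench_rack between -0.008 and 0.008 m and y of vial_3 in the frame of bench_rack between 0.055 and 0.071 m and z of vial_3 in the frame of bench_rack below 0.012 m and angle between vial_3's own z axis and vertical below 0.1 rad and linear speed of vial_3 below 0.02 m/s)) and ((x of vial_0 in the frame of bench_rack between -0.008 and 0.008 m and y of vial_0 in the frame of bench_rack between 0.013 and 0.029 m and z of vial_0 in the frame of bench_rack below 0.012 m and angle between vial_0's own z axis and vertical below 0.1 rad and linear speed of vial_0 below 0.02 m/s) or (x of vial_1 in the frame of bench_rack between -0.008 and 0.008 m and y of vial_1 in the frame of bench_rack between 0.013 and 0.029 m and z of vial_1 in the frame of bench_rack below 0.012 m and angle between vial_1's own z axis and vertical below 0.1 rad and linear speed of vial_1 below 0.02 m/s) or (x of vial_2 in the frame of bench_rack between -0.008 and 0.008 m and y of vial_2 in the frame of bench_rack between 0.013 and 0.029 m and z of vial_2 in the frame of bench_rack below 0.012 m and angle between vial_2's own z axis and vertical below 0.1 rad and linear speed of vial_2 below 0.02 m/s) or (x of vial_3 in the frame of bench_rack between -0.008 and 0.008 m and y of vial_3 in the frame of bench_rack between 0.013 and 0.029 m and z of vial_3 in the frame of bench_rack below 0.012 m and angle between vial_3's own z axis and vertical below 0.1 rad and linear speed of vial_3 below 0.02 m/s)) and ((x of vial_0 in the frame of bench_rack between -0.008 and 0.008 m and y of vial_0 in the frame of bench_rack between -0.029 and -0.013 m and z of vial_0 in the frame of bench_rack below 0.012 m and angle between vial_0's own z axis and vertical below 0.1 rad and linear speed of vial_0 below 0.02 m/s) or (x of vial_1 in the frame of bench_rack between -0.008 and 0.008 m and y of vial_1 in the frame of bench_rack between -0.029 and -0.013 m and z of vial_1 in the frame of bench_rack below 0.012 m and angle between vial_1's own z axis and vertical below 0.1 rad and linear speed of vial_1 below 0.02 m/s) or (x of vial_2 in the frame of bench_rack between -0.008 and 0.008 m and y of vial_2 in the frame of bench_rack between -0.029 and -0.013 m and z of vial_2 in the frame of bench_rack below 0.012 m and angle between vial_2's own z axis and vertical below 0.1 rad and linear speed of vial_2 below 0.02 m/s) or (x of vial_3 in the frame of bench_rack between -0.008 and 0.008 m and y of vial_3 in the frame of bench_rack between -0.029 and -0.013 m and z of vial_3 in the frame of bench_rack below 0.012 m and angle between vial_3's own z axis and vertical below 0.1 rad and linear speed of vial_3 below 0.02 m/s)) and ((x of vial_0 in the frame of bench_rack between -0.008 and 0.008 m and y of vial_0 in the frame of bench_rack between -0.071 and -0.055 m and z of vial_0 in the frame of bench_rack below 0.012 m and angle between vial_0's own z axis and vertical below 0.1 rad and linear speed of vial_0 below 0.02 m/s) or (x of vial_1 in the frame of bench_rack between -0.008 and 0.008 m and y of vial_1 in the frame of bench_rack between -0.071 and -0.055 m and z of vial_1 in the frame of bench_rack below 0.012 m and angle between vial_1's own z axis and vertical below 0.1 rad and linear speed of vial_1 below 0.02 m/s) or (x of vial_2 in the frame of bench_rack between -0.008 and 0.008 m and y of vial_2 in the frame of bench_rack between -0.071 and -0.055 m and z of vial_2 in the frame of bench_rack below 0.012 m and angle between vial_2's own z axis and vertical below 0.1 rad and linear speed of vial_2 below 0.02 m/s) or (x of vial_3 in the frame of bench_rack between -0.008 and 0.008 m and y of vial_3 in the frame of bench_rack between -0.071 and -0.055 m and z of vial_3 in the frame of bench_rack below 0.012 m and angle between vial_3's own z axis and vertical below 0.1 rad and linear speed of vial_3 below 0.02 m/s)) and x of bar in the frame of bar_stand between -0.006 and 0.006 m and y of bar in the frame of bar_stand between -0.015 and 0.015 m and z of bar in the frame of bar_stand between 0.061 and 0.071 m and angle between the y axis of bar and the y axis of bar_stand, either way round below 0.1 rad and angle between bar's own z axis and vertical below 0.15 rad and linear speed of bar below 0.02 m/s); the robot touches nothing.
It fails at once if a vial enters a place of the bench rack while the same-numbered place of the transport rack still holds its vial (order lost) ((((x of vial_0 in the frame of transport_rack between -0.012 and 0.012 m and y of vial_0 in the frame of transport_rack between 0.051 and 0.075 m and z of vial_0 in the frame of transport_rack below 0.03 m) or (x of vial_1 in the frame of transport_rack between -0.012 and 0.012 m and y of vial_1 in the frame of transport_rack between 0.051 and 0.075 m and z of vial_1 in the frame of transport_rack below 0.03 m) or (x of vial_2 in the frame of transport_rack between -0.012 and 0.012 m and y of vial_2 in the frame of transport_rack between 0.051 and 0.075 m and z of vial_2 in the frame of transport_rack below 0.03 m) or (x of vial_3 in the frame of transport_rack between -0.012 and 0.012 m and y of vial_3 in the frame of transport_rack between 0.051 and 0.075 m and z of vial_3 in the frame of transport_rack below 0.03 m)) and ((x of vial_0 in the frame of bench_rack between -0.012 and 0.012 m and y of vial_0 in the frame of bench_rack between 0.051 and 0.075 m and z of vial_0 in the frame of bench_rack below 0.03 m) or (x of vial_1 in the frame of bench_rack between -0.012 and 0.012 m and y of vial_1 in the frame of bench_rack between 0.051 and 0.075 m and z of vial_1 in the frame of bench_rack below 0.03 m) or (x of vial_2 in the frame of bench_rack between -0.012 and 0.012 m and y of vial_2 in the frame of bench_rack between 0.051 and 0.075 m and z of vial_2 in the frame of bench_rack below 0.03 m) or (x of vial_3 in the frame of bench_rack between -0.012 and 0.012 m and y of vial_3 in the frame of bench_rack between 0.051 and 0.075 m and z of vial_3 in the frame of bench_rack below 0.03 m))) or (((x of vial_0 in the frame of transport_rack between -0.012 and 0.012 m and y of vial_0 in the frame of transport_rack between 0.009 and 0.033 m and z of vial_0 in the frame of transport_rack below 0.03 m) or (x of vial_1 in the frame of transport_rack between -0.012 and 0.012 m and y of vial_1 in the frame of transport_rack between 0.009 and 0.033 m and z of vial_1 in the frame of transport_rack below 0.03 m) or (x of vial_2 in the frame of transport_rack between -0.012 and 0.012 m and y of vial_2 in the frame of transport_rack between 0.009 and 0.033 m and z of vial_2 in the frame of transport_rack below 0.03 m) or (x of vial_3 in the frame of transport_rack between -0.012 and 0.012 m and y of vial_3 in the frame of transport_rack between 0.009 and 0.033 m and z of vial_3 in the frame of transport_rack below 0.03 m)) and ((x of vial_0 in the frame of bench_rack between -0.012 and 0.012 m and y of vial_0 in the frame of bench_rack between 0.009 and 0.033 m and z of vial_0 in the frame of bench_rack below 0.03 m) or (x of vial_1 in the frame of bench_rack between -0.012 and 0.012 m and y of vial_1 in the frame of bench_rack between 0.009 and 0.033 m and z of vial_1 in the frame of bench_rack below 0.03 m) or (x of vial_2 in the frame of bench_rack between -0.012 and 0.012 m and y of vial_2 in the frame of bench_rack between 0.009 and 0.033 m and z of vial_2 in the frame of bench_rack below 0.03 m) or (x of vial_3 in the frame of bench_rack between -0.012 and 0.012 m and y of vial_3 in the frame of bench_rack between 0.009 and 0.033 m and z of vial_3 in the frame of bench_rack below 0.03 m))) or (((x of vial_0 in the frame of transport_rack between -0.012 and 0.012 m and y of vial_0 in the frame of transport_rack between -0.033 and -0.009 m and z of vial_0 in the frame of transport_rack below 0.03 m) or (x of vial_1 in the frame of transport_rack between -0.012 and 0.012 m and y of vial_1 in the frame of transport_rack between -0.033 and -0.009 m and z of vial_1 in the frame of transport_rack below 0.03 m) or (x of vial_2 in the frame of transport_rack between -0.012 and 0.012 m and y of vial_2 in the frame of transport_rack between -0.033 and -0.009 m and z of vial_2 in the frame of transport_rack below 0.03 m) or (x of vial_3 in the frame of transport_rack between -0.012 and 0.012 m and y of vial_3 in the frame of transport_rack between -0.033 and -0.009 m and z of vial_3 in the frame of transport_rack below 0.03 m)) and ((x of vial_0 in the frame of bench_rack between -0.012 and 0.012 m and y of vial_0 in the frame of bench_rack between -0.033 and -0.009 m and z of vial_0 in the frame of bench_rack below 0.03 m) or (x of vial_1 in the frame of bench_rack between -0.012 and 0.012 m and y of vial_1 in the frame of bench_rack between -0.033 and -0.009 m and z of vial_1 in the frame of bench_rack below 0.03 m) or (x of vial_2 in the frame of bench_rack between -0.012 and 0.012 m and y of vial_2 in the frame of bench_rack between -0.033 and -0.009 m and z of vial_2 in the frame of bench_rack below 0.03 m) or (x of vial_3 in the frame of bench_rack between -0.012 and 0.012 m and y of vial_3 in the frame of bench_rack between -0.033 and -0.009 m and z of vial_3 in the frame of bench_rack below 0.03 m))) or (((x of vial_0 in the frame of transport_rack between -0.012 and 0.012 m and y of vial_0 in the frame of transport_rack between -0.075 and -0.051 m and z of vial_0 in the frame of transport_rack below 0.03 m) or (x of vial_1 in the frame of transport_rack between -0.012 and 0.012 m and y of vial_1 in the frame of transport_rack between -0.075 and -0.051 m and z of vial_1 in the frame of transport_rack below 0.03 m) or (x of vial_2 in the frame of transport_rack between -0.012 and 0.012 m and y of vial_2 in the frame of transport_rack between -0.075 and -0.051 m and z of vial_2 in the frame of transport_rack below 0.03 m) or (x of vial_3 in the frame of transport_rack between -0.012 and 0.012 m and y of vial_3 in the frame of transport_rack between -0.075 and -0.051 m and z of vial_3 in the frame of transport_rack below 0.03 m)) and ((x of vial_0 in the frame of bench_rack between -0.012 and 0.012 m and y of vial_0 in the frame of bench_rack between -0.075 and -0.051 m and z of vial_0 in the frame of bench_rack below 0.03 m) or (x of vial_1 in the frame of bench_rack between -0.012 and 0.012 m and y of vial_1 in the frame of bench_rack between -0.075 and -0.051 m and z of vial_1 in the frame of bench_rack below 0.03 m) or (x of vial_2 in the frame of bench_rack between -0.012 and 0.012 m and y of vial_2 in the frame of bench_rack between -0.075 and -0.051 m and z of vial_2 in the frame of bench_rack below 0.03 m) or (x of vial_3 in the frame of bench_rack between -0.012 and 0.012 m and y of vial_3 in the frame of bench_rack between -0.075 and -0.051 m and z of vial_3 in the frame of bench_rack below 0.03 m)))).
It fails at once if a vial is put down or dropped outside the two racks ((height (world z) of vial_0 below 0.056 m and not (x of vial_0 in the frame of transport_rack between -0.035 and 0.035 m and y of vial_0 in the frame of transport_rack between -0.09 and 0.09 m) and not (x of vial_0 in the frame of bench_rack between -0.035 and 0.035 m and y of vial_0 in the frame of bench_rack between -0.09 and 0.09 m)) or (height (world z) of vial_1 below 0.056 m and not (x of vial_1 in the frame of transport_rack between -0.035 and 0.035 m and y of vial_1 in the frame of transport_rack between -0.09 and 0.09 m) and not (x of vial_1 in the frame of bench_rack between -0.035 and 0.035 m and y of vial_1 in the frame of bench_rack between -0.09 and 0.09 m)) or (height (world z) of vial_2 below 0.056 m and not (x of vial_2 in the frame of transport_rack between -0.035 and 0.035 m and y of vial_2 in the frame of transport_rack between -0.09 and 0.09 m) and not (x of vial_2 in the frame of bench_rack between -0.035 and 0.035 m and y of vial_2 in the frame of bench_rack between -0.09 and 0.09 m)) or (height (world z) of vial_3 below 0.056 m and not (x of vial_3 in the frame of transport_rack between -0.035 and 0.035 m and y of vial_3 in the frame of transport_rack between -0.09 and 0.09 m) and not (x of vial_3 in the frame of bench_rack between -0.035 and 0.035 m and y of vial_3 in the frame of bench_rack between -0.09 and 0.09 m))).
It fails at once if a vial is tipped by more than 35 degrees (angle between any of vial_0, vial_1, vial_2, vial_3's own z axis and vertical above 0.6 rad).
It also fails if it takes over 88 s, if anything falls off the work surface, if the arm or the gripper's body presses on something with over 40 N, if the wrist force passes 120 N, or if a joint passes its speed limit or range.

## Working session

There is one attempt and no reset: what is moved stays moved. The work goes in short steps, Python scripts to look and compute and a tool call to move; the robot and the scene stay as the last step left them, time stands still between calls to the robot, and variables do not carry over. Pictures are saved under pics/ and viewed, at most 14 in all, crops included, and the job is handed in when it is done.

Besides the shell and the picture viewer there is one more tool, called as name(argument=value, ...), one argument or row to a line, values as JSON. send_rows: Moves the arm, as the interface text tells. Shifts and turns lie within -1 to 1; 1 stands for 0.2 m of shift or 90 degrees of turn. Its arguments: {"type":"object","properties":{"increments":{"type":"array"},"grip_force":{"type":"number"}},"required":["increments"]}

```bash
mkdir -p pics; ls; python3 - <<'E'
from plant import ctrl
import cv2,numpy as np
s=ctrl.observe();print(s)
for n in ("scene","top"):
    f=ctrl.grab_frame(n);cv2.imwrite(f"pics/{n}0.png",f["img"][:,:,::-1]);print({k:v for k,v in f.items() if k!="img"})
    R=cv2.Rodrigues(np.array(f["rvec"]))[0];print(n,-R.T@np.array(f["tvec"]))
    for t in ("transport_rack","bench_rack","bar_stand","bar","vial_0","vial_2"):
        print(t,[(round(o["confidence"],2),np.round(o["xy"],1).tolist(),int(o["region"].sum())) for o in ctrl.outline_of(t,f)])
E
```

```text
pics
{'t': 0.0, 'joint_positions': array([-7.94843344e+01,  1.04008942e+01,  9.21317442e+01,  4.22390250e-04,
        7.75667457e+01, -1.18200216e+01]), 'qd': array([ 0.06272497,  0.08559452, -0.08181488,  0.02605305, -0.03052979,
        0.015412  ]), 'joint_efforts': array([ 3.59426240e-04, -4.33870161e+01, -3.41849220e+01,  7.03354413e-02,
        3.86496994e-02, -1.35104492e-04]), 'tcp_pos': array([ 218.4440982 , -531.34749939,  256.81917109]), 'eef_rot': array([-1.79902808e+02, -2.07612181e-02,  2.23355783e+01]), 'force': array([0.73903726, 0.52571912, 0.55360119]), 'torque': array([-0.00914334, -0.01949675,  0.03421587]), 'grasp_force': 0.0, 'opening': 87.94709048221442}
{'fx': 507.81782773063003, 'fy': 507.81782773063003, 'cx': 317.4891980751528, 'cy': 202.73864328462477, 'k1': -0.1600433398959491, 'rvec': array([ 0.62489791, -2.55623633,  1.28410141]), 'tvec': array([427.49797848, 242.08826124, 802.05555895]), 'shot': 1}
scene [149.19993621 639.87905387 673.01451912]
transport_rack [(0.57, [374.1, 199.6], 1193)]
bench_rack [(0.83, [308.3, 199.3], 2662)]
bar_stand [(0.58, [277.0, 267.1], 1100)]
bar [(0.64, [363.2, 187.2], 566)]
vial_0 [(0.65, [369.3, 191.5], 46), (0.55, [373.6, 178.1], 32)]
vial_2 [(0.65, [369.3, 191.5], 46), (0.55, [373.6, 178.1], 32)]
{'fx': 440.72643435599, 'fy': 440.72643435599, 'cx': 322.083692926984, 'cy': 195.0263909305031, 'k1': -0.09558733812543145, 'rvec': array([ 2.2048165 , -2.18475663,  0.07115162]), 'tvec': array([-39.85133291, 512.54747417, 891.7672126 ]), 'shot': 2}
top [459.87306101 -29.65106414 920.42348168]
transport_rack [(0.55, [377.7, 232.3], 2374)]
bench_rack [(0.72, [367.3, 175.2], 3124)]
bar_stand [(0.72, [241.9, 192.0], 1784)]
bar [(0.66, [377.1, 226.9], 646)]
vial_0 [(0.56, [363.6, 235.9], 15), (0.53, [409.8, 218.9], 24), (0.38, [344.1, 233.3], 45)]
vial_2 [(0.56, [363.6, 235.9], 15), (0.53, [409.8, 218.9], 24), (0.38, [344.1, 233.3], 45)]
```

```bash
python3 - <<'E'
import cv2
a=cv2.imread("pics/top0.png");cv2.imwrite("pics/topc.png",cv2.resize(a[110:310,190:450],(780,600),interpolation=cv2.INTER_CUBIC))
a=cv2.imread("pics/scene0.png");cv2.imwrite("pics/scc.png",cv2.resize(a[110:310,200:460],(780,600),interpolation=cv2.INTER_CUBIC))
E
```

```text
(no output)
```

View pics/topc.png

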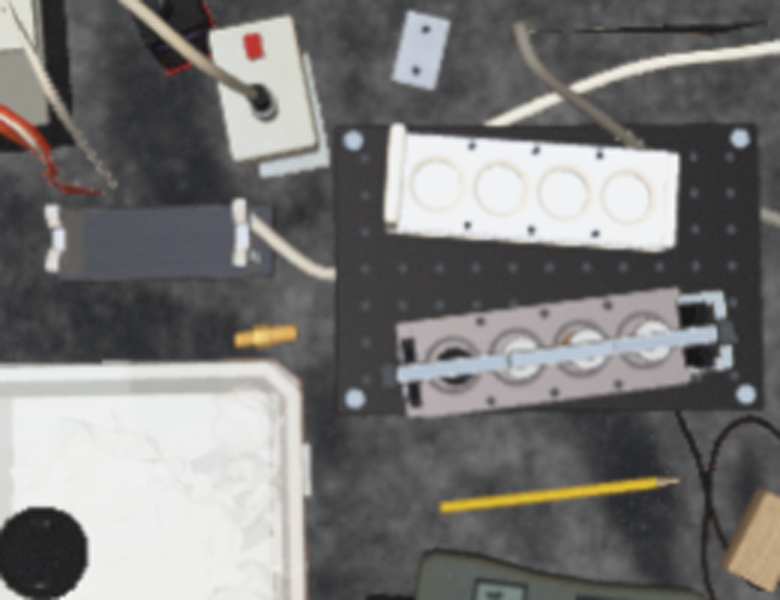

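View pics/scc.png

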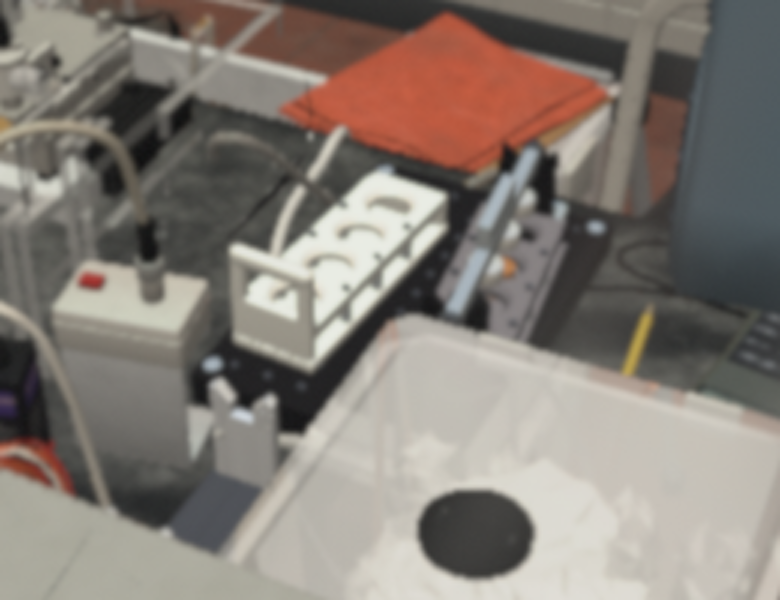

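View pics/top0.png

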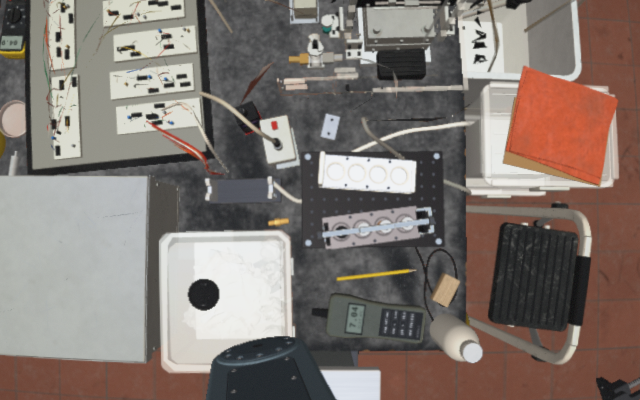

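The overview shows the bench rack with its frame on the left (+y), the transport rack with its bow on the right (−y), the bar in its brackets, and the stand between the tub and the switch box. I'll zoom in to pick features accurately.

```bash
python3 - <<'E'
import cv2
def crop(n,o,x,y,w,h,s):
    a=cv2.imread(n)[y:y+h,x:x+w];a=cv2.resize(a,None,fx=s,fy=s,interpolation=cv2.INTER_CUBIC)
    for i in range(0,w,10): cv2.putText(a,str(x+i),(i*s,8),0,.3,(0,255,255),1);cv2.line(a,(i*s,10),(i*s,14),(0,255,255),1)
    for i in range(0,h,10): cv2.putText(a,str(y+i),(0,i*s+4),0,.3,(0,255,255),1)
    cv2.imwrite(o,a)
crop("pics/top0.png","pics/t1.png",312,148,130,100,6)
crop("pics/scene0.png","pics/s1.png",272,150,125,90,6)
a=cv2.imread("pics/top0.png")
crop("pics/top0.png","pics/t2.png",200,150,100,70,5)
crop("pics/scene0.png","pics/s2.png",245,230,100,60,5)
import numpy as np
cv2.imwrite("pics/st.png",np.vstack([cv2.imread("pics/t2.png")[:300],cv2.imread("pics/s2.png")]))
E
```

```text
(no output)
```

View pics/t1.png

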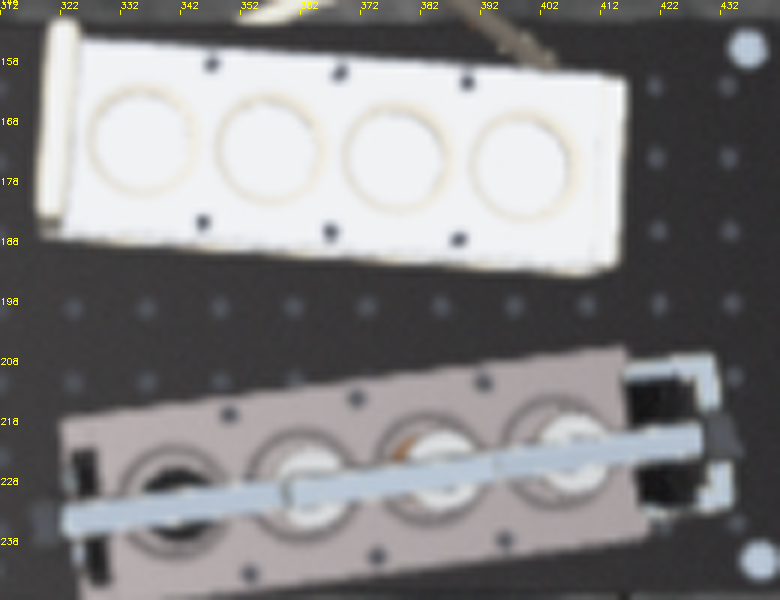

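View pics/s1.png

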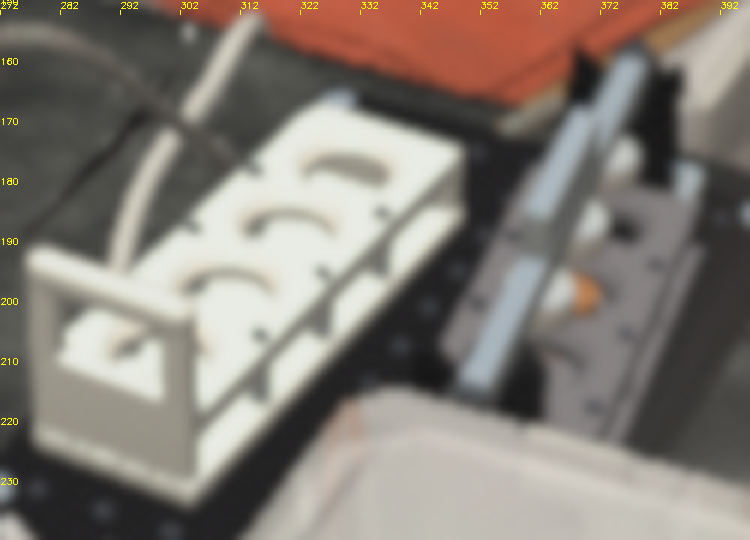

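View pics/st.png

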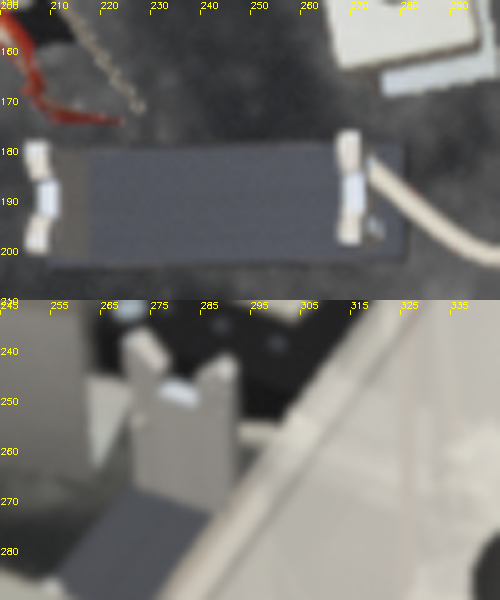

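```bash
cat > fit.py <<'E'
import numpy as np,cv2
from scipy.optimize import least_squares
C={'scene':dict(f=507.81782773,c=(317.489198,202.738643),k=-0.16004334,r=[0.62489791,-2.55623633,1.28410141],t=[427.49797848,242.08826124,802.05555895]),
'top':dict(f=440.726434356,c=(322.083692927,195.02639093),k=-0.095587338,r=[2.2048165,-2.18475663,0.07115162],t=[-39.85133291,512.54747417,891.7672126])}
def proj(n,P):
    c=C[n];K=np.array([[c['f'],0,c['c'][0]],[0,c['f'],c['c'][1]],[0,0,1]])
    return cv2.projectPoints(np.float64(P).reshape(-1,1,3),np.float64(c['r']),np.float64(c['t']),K,np.array([c['k'],0,0,0,0]))[0].reshape(-1,2)
def W(p,L):
    a=np.radians(p[3]);R=np.array([[np.cos(a),-np.sin(a),0],[np.sin(a),np.cos(a),0],[0,0,1]])
    return np.float64(L)@R.T+p[:3]
def crop2px(uv,x,y,s): return (np.float64(uv)+.5)/s-.5+[x,y]
def fit(obs,p0,fixz=None):
    # obs: (cam, local, px)
    def pp(p): return p if fixz is None else np.r_[p[:2],fixz,p[2]]
    def res(p): return np.concatenate([(proj(c,W(pp(p),l))-q).ravel() for c,l,q in obs])
    p0=np.float64(p0) if fixz is None else np.float64([p0[0],p0[1],p0[3]])
    s=least_squares(res,p0,loss='soft_l1',f_scale=.7)
    return pp(s.x),res(s.x).reshape(-1,2)
def tri(pa,pb):
    f=lambda X:np.r_[proj('top',X)[0]-pa,proj('scene',X)[0]-pb]
    s=least_squares(f,[450,0,60.]);return s.x,s.fun
E
cat > run.py <<'E'
from fit import *
np.set_printoptions(precision=1,suppress=True)
T=lambda L,uv:('top',L,crop2px(uv,312,148,6)); S=lambda L,uv:('scene',L,crop2px(uv,272,150,6))
bench=[T([[0,63,34],[0,21,34],[0,-21,34],[0,-63,34],[32,-95,34],[-32,-95,34]],[(143,139),(269,148),(396,157),(524,165),(625,78),(617,270)]),
S([[0,-63,34],[0,-21,34],[0,21,34],[-32,-95,34],[32,95,80],[-32,95,80],[-32,95,0]],[(347,172),(288,223),(228,283),(464,150),(30,258),(190,325),(190,505)])]
tr=[T([[0,63,34],[0,21,34],[0,-21,34],[0,-63,34],[-32,-97,34],[-32,97,34],[32,97,34],[32,-97,34],[0,-101,80],[0,101,80],[0,-32,99],[0,32,99]],[(557,452),(430,468),(302,486),(175,502),(62,420),(625,347),(648,535),(85,598),(62,522),(703,440),(290,490),(498,463)]),
S([[-32,-97,34],[0,-101,80],[0,101,80],[0,-32,99],[0,32,99]],[(445,345),(478,393),(632,55),(540,215),(583,108)])]
T2=lambda L,uv:('top',L,crop2px(uv,200,150,5)); S2=lambda L,uv:('scene',L,crop2px(np.array(uv)-[0,300],245,230,5))
def st(sg): return [T2([[0,60,66],[0,-60,66],[19,60,84],[-19,60,84],[19,-60,84],[-19,-60,84],[25,-75,14],[-25,-75,14]],[(48,198),(353,193),(37,150),(37,240),(348,145),(350,232),(402,145),(406,262)]),
S2([[0,sg*60,66],[19,sg*60,84],[-19,sg*60,84]],[(180,392),(145,345),(225,367)])]
for n,o,p0 in (('bench',bench,[500,-110,26,0]),('tr',tr,[390,-140,26,180]),('stand+',st(1),[470,130,0,0]),('stand-',st(-1),[470,130,0,0])):
    for fz in (None,p0[2]):
        p,r=fit(o,p0,fz);print(n,fz,p,'rms',np.sqrt((r**2).mean()).round(2))
    if n!='x':print(r.tolist() if 0 else r.round(1).tolist())
# hose points / box cable / tub
print(tri(crop2px((525,28),190,110,3),crop2px((225,135),200,110,3)))
E
python3 run.py
```

```text
bench None [ 553.8 -123.7   23.8   -3. ] rms 0.6
bench 26 [ 553.3 -122.9   26.    -2.9] rms 0.71
[[-0.3, 0.9], [-0.0, 0.7], [0.1, 0.5], [-0.0, 0.4], [-0.0, -0.1], [-0.2, 0.1], [-0.4, -1.3], [-0.3, -0.3], [-0.5, -0.2], [0.0, -0.5], [-1.8, -0.8], [-0.2, -2.0], [0.5, 0.6]]
tr None [ 448.1 -134.6   24.1  187.9] rms 4.43
tr 26 [ 448.  -134.2   26.   187.9] rms 4.35
[[0.0, 0.2], [0.0, 0.3], [0.1, 0.1], [-0.0, 0.3], [-0.6, -0.1], [3.4, -0.8], [4.1, 0.3], [-0.2, 2.9], [-0.4, 0.2], [0.5, -0.4], [-0.4, 0.9], [-0.1, 0.8], [-12.8, 20.7], [-1.8, -1.7], [-0.3, -0.3], [-1.4, -0.9], [0.1, -0.2]]
stand+ None [495.5 107.3  92.7  17.7] rms 9.24
stand+ 0 [519.6 124.8   0.    2.2] rms 20.66
[[0.4, 1.0], [0.7, 0.2], [0.2, 0.1], [0.5, 1.9], [0.4, -0.8], [0.5, 1.7], [0.6, -0.6], [0.4, 0.1], [-34.5, 43.2], [-38.5, 41.2], [-34.4, 44.2]]
stand- None [520.5 125.9  -1.6   1.4] rms 0.8
stand- 0 [520.3 125.8   0.    1.3] rms 0.85
[[-0.1, 0.1], [0.2, 0.3], [-0.2, -0.8], [-0.2, 1.0], [0.1, -0.7], [-0.2, 1.8], [0.3, -0.4], [-0.3, 0.4], [0.2, -0.5], [-2.5, -1.8], [0.2, 0.1]]
(array([ 643.1, -112. ,  130.8]), array([ 0.7,  1.3, -1.6, -0.2]))
```

```bash
python3 - <<'E'
from fit import *
np.set_printoptions(precision=0,suppress=True)
tp=[crop2px(u,190,110,3) for u in [(521,28),(530,50),(545,72),(565,92),(590,112),(615,127),(638,142)]]
sc=np.array([crop2px(u,272,150,6) for u in [(0,35),(30,30),(60,38),(90,52),(120,75),(150,97),(180,122),(210,142),(235,158),(250,168)]])
dense=np.vstack([sc[i]+(sc[i+1]-sc[i])*t for i in range(len(sc)-1) for t in np.linspace(0,1,20)])
for p in tp:
    best=min(((tri(p,q)) for q in dense[::2]),key=lambda a:(a[1]**2).sum());print(p,best[0],best[1].round(1))
# cable of switch box, box top, tub rim at known heights
def at(p,z):
    return least_squares(lambda X:proj('top',[X[0],X[1],z])[0]-p,[500,0]).x
print('box z115',[at(crop2px(u,190,110,3),115) for u in [(213,30),(290,15),(325,148),(236,160)]])
print('cable base z130',at(crop2px((262,98),190,110,3),130),'cable z175',[at(crop2px(u,190,110,3),175) for u in [(262,98),(240,85),(130,0)]])
print('tub rim z150',[at(crop2px(u,190,110,3),150) for u in [(0,365),(270,362),(303,390),(303,600)]])
print(at(crop2px((143,139),312,148,6),60),[at(crop2px(u,200,150,5),84) for u in [(37,150)]])
E
```

```text
[363. 119.] [ 645. -109.  130.] [ 0.  0. -0. -0.]
[366. 126.] [ 632. -114.  132.] [ 0.  0. -0. -0.]
[371. 134.] [ 620. -124.  122.] [ 0.  0. -0. -0.]
[378. 140.] [ 612. -139.  104.] [ 0.  0. -0. -0.]
[386. 147.] [ 603. -158.   79.] [ 0.  0. -0. -0.]
[395. 152.] [ 597. -178.   57.] [ 0.  0. -0. -0.]
[402. 157.] [ 592. -196.   40.] [-0. -1.  1.  0.]
box z115 [array([646.,  81.]), array([656.,  33.]), array([573.,  10.]), array([565.,  65.])]
cable base z130 [601.  48.] cable z175 [array([593.,  44.]), array([600.,  56.]), array([650., 121.])]
tub rim z150 [array([439., 198.]), array([443.,  39.]), array([427.,  20.]), array([305.,  18.])]
[558. -61.] [array([536., 186.])]
```

View pics/scene0.png

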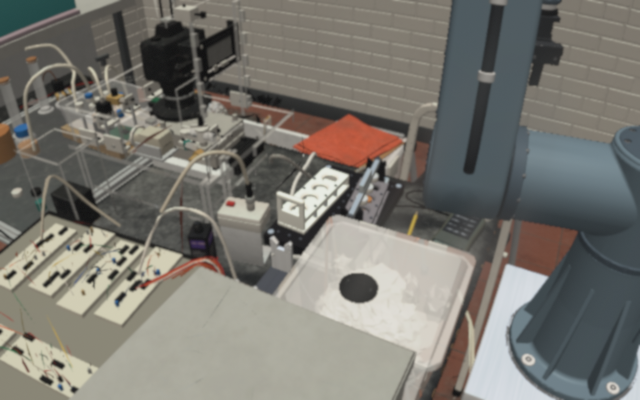

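```bash
cat > go.py <<'E'
# usage: go.py x y z yaw : prints tool-frame shift (units) and turn from the measured pose
import sys,numpy as np
from plant import ctrl
from scipy.spatial.transform import Rotation as R
s=ctrl.observe();p=s['tcp_pos'];r=R.from_euler('xyz',s['eef_rot'],degrees=True)
print('at',p.round(1),s['eef_rot'].round(1),'open',round(s['opening'],1),'gf',round(s['grasp_force'],1),'t',round(s['t'],2),'F',s['force'].round(1))
if len(sys.argv)>4:
    x,y,z,w=map(float,sys.argv[1:5]);g=R.from_euler('xyz',[180,0,w],degrees=True)
    print('shift/200',(r.inv().apply(np.array([x,y,z])-p)/200).round(4),'turn/90',((r.inv()*g).as_rotvec(degrees=True)/90).round(4))
E
python3 go.py 448 -134.2 230 7.9
```

```text
at [ 218.5 -531.9  257.7] [180.    0.   22.3] open 88.1 gf 0.0 t 0.7 F [ 0.1  1.2 -0.3]
shift/200 [ 1.817  -1.4032  0.1385] turn/90 [0.     0.     0.1604]
```

The scene view shows the area above the racks is free: stand fork near (280,245), tub in front of it, nothing tall near the racks. I'll move over the bar.

send_rows(
  increments=[
    {"z": -0.15,"hand": 1},
    {"x": 0.06,"y": -0.05,"z": -0.05},
    {"x": 0.12,"y": -0.09},
    {"x": 0.13,"y": -0.1},
    {"x": 0.13,"y": -0.1},
    {"x": 0.13,"y": -0.1},
    {"x": 0.13,"y": -0.1},
    {"x": 0.13,"y": -0.1},
  ],
  grip_force=25,
)

```text
validation failed for argument at $.in...
```

send_rows(
  increments=[
    {"x": 0.13,"y": -0.1},
    {"x": 0.13,"y": -0.1},
    {"x": 0.13,"y": -0.1},
    {"x": 0.13,"y": -0.1},
    {"x": 0.13,"y": -0.1},
    {"x": 0.13,"y": -0.1},
    {"x": 0.13,"y": -0.1},
    {"x": 0.13,"y": -0.1},
  ],
)

```text
validation failed for argument at $.in...
```

send_rows(
  increments=[
    {"x": 0.08,"y": -0.06,"wz": 0.05},
    {"wz": 0.06},
    {"wz": 0.05},
    {},
  ],
)

```text
validation failed for argument at $.in...
```

```bash
python3 go.py 448 -134.2 127 7.9
```

```text
at [ 218.5 -531.9  257.7] [180.    0.   22.3] open 88.1 gf 0.0 t 0.7 F [ 0.1  1.2 -0.3]
shift/200 [ 1.8171 -1.4032  0.6535] turn/90 [0.     0.     0.1604]
```

send_rows(
  increments=[
    {"x": 0,"y": 0,"z": -0.15,"wx": 0,"wy": 0,"wz": 0,"hand": 1},
    {"x": 0.06,"y": -0.05,"z": -0.05,"wx": 0,"wy": 0,"wz": 0,"hand": 1},
    {"x": 0.12,"y": -0.09,"z": 0,"wx": 0,"wy": 0,"wz": 0,"hand": 1},
    {"x": 0.13,"y": -0.1,"z": 0,"wx": 0,"wy": 0,"wz": 0,"hand": 1},
    {"x": 0.13,"y": -0.1,"z": 0,"wx": 0,"wy": 0,"wz": 0,"hand": 1},
    {"x": 0.13,"y": -0.1,"z": 0,"wx": 0,"wy": 0,"wz": 0,"hand": 1},
    {"x": 0.13,"y": -0.1,"z": 0,"wx": 0,"wy": 0,"wz": 0,"hand": 1},
    {"x": 0.13,"y": -0.1,"z": 0,"wx": 0,"wy": 0,"wz": 0,"hand": 1},
  ],
  grip_force=25,
)

```text
t: 1.37
tcp_pos: [323.9, -349.0, 297.9]
eef_rot: [180.0, -0.0, 22.3]
force: [1.3, -0.1, -0.1]
opening: 88.4
grasp_force: 0.0
```

send_rows(
  increments=[
    {"x": 0.13,"y": -0.1,"z": 0,"wx": 0,"wy": 0,"wz": 0,"hand": 1},
    {"x": 0.13,"y": -0.1,"z": 0,"wx": 0,"wy": 0,"wz": 0,"hand": 1},
    {"x": 0.13,"y": -0.1,"z": 0,"wx": 0,"wy": 0,"wz": 0,"hand": 1},
    {"x": 0.13,"y": -0.1,"z": 0,"wx": 0,"wy": 0,"wz": 0,"hand": 1},
    {"x": 0.13,"y": -0.1,"z": 0.1,"wx": 0,"wy": 0,"wz": 0,"hand": 1},
    {"x": 0.13,"y": -0.1,"z": 0.1,"wx": 0,"wy": 0,"wz": 0,"hand": 1},
    {"x": 0.13,"y": -0.1,"z": 0.1,"wx": 0,"wy": 0,"wz": 0,"hand": 1},
    {"x": 0.077,"y": -0.063,"z": 0.1,"wx": 0,"wy": 0,"wz": 0,"hand": 1},
  ],
)

```text
t: 2.03
tcp_pos: [449.1, -131.7, 217.3]
eef_rot: [180.0, -0.1, 22.4]
force: [1.2, 0.2, -0.5]
opening: 88.1
grasp_force: 0.0
```

send_rows(
  increments=[
    {"x": 0,"y": 0,"z": 0.1,"wx": 0,"wy": 0,"wz": 0.06,"hand": 1},
    {"x": 0,"y": 0,"z": 0.1,"wx": 0,"wy": 0,"wz": 0.06,"hand": 1},
    {"x": 0,"y": 0,"z": 0,"wx": 0,"wy": 0,"wz": 0.04,"hand": 1},
    {"x": 0,"y": 0,"z": 0,"wx": 0,"wy": 0,"wz": 0,"hand": 1},
  ],
)

```text
t: 2.37
tcp_pos: [447.3, -133.5, 176.4]
eef_rot: [-179.9, 0.1, 7.8]
force: [-0.1, -0.5, 0.1]
opening: 87.9
grasp_force: 0.0
```

```bash
python3 go.py 448 -134.2 127 7.9; python3 - <<'E'
from plant import ctrl
import cv2,numpy as np
out=[]
for n,x,y,w,h in (("top",300,140,150,110),("scene",265,90,150,150)):
    f=ctrl.grab_frame(n);a=f["img"][y:y+h,x:x+w,::-1];out.append(cv2.resize(a,(int(w*560/h),560) if n=="scene" else (0,0),fx=0 if n=="scene" else 5,fy=0 if n=="scene" else 5,interpolation=cv2.INTER_CUBIC))
cv2.imwrite("pics/top1.png",out[0]);cv2.imwrite("pics/sc1.png",out[1])
E
```

```text
at [ 447.3 -133.5  176.4] [-1.799e+02  1.000e-01  7.800e+00] open 87.9 gf 0.0 t 2.37 F [-0.1 -0.5  0.1]
shift/200 [0.0035 0.0044 0.2471] turn/90 [-0.0011  0.0014 -0.0006]
```

View pics/sc1.png

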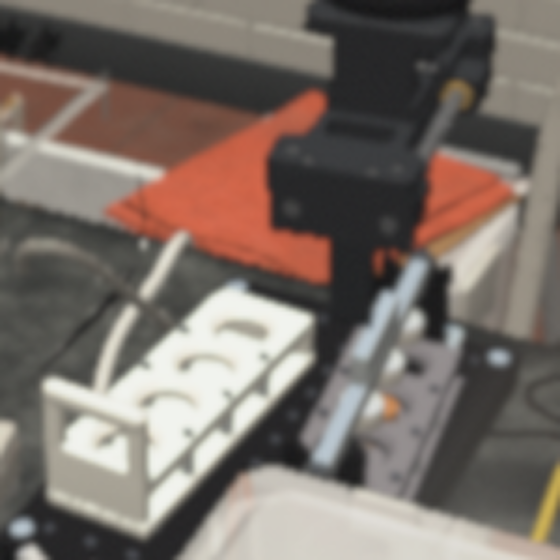

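```bash
python3 - <<'E'
from fit import *
c=lambda P:((proj('scene',P)-[265,90])*560/150).round(0).tolist()
import math
a=math.radians(7.8);d=np.array([math.sin(a),-math.cos(a)])
for l in (-60,-44,44,60):
    P=[447.3+l*d[0],-133.5+l*d[1],157.];print(l,c(P), c([P[0],P[1],125]))
print('grip ends',c([448-32*d[0],-134.2-32*d[1],125]),c([448+32*d[0],-134.2+32*d[1],125]))
E
```

```text
-60 [[344.0, 331.0]] [[341.0, 384.0]]
-44 [[353.0, 314.0]] [[350.0, 367.0]]
44 [[398.0, 228.0]] [[394.0, 279.0]]
60 [[405.0, 213.0]] [[402.0, 264.0]]
grip ends [[355.0, 353.0]] [[388.0, 289.0]]
```

View pics/top1.png

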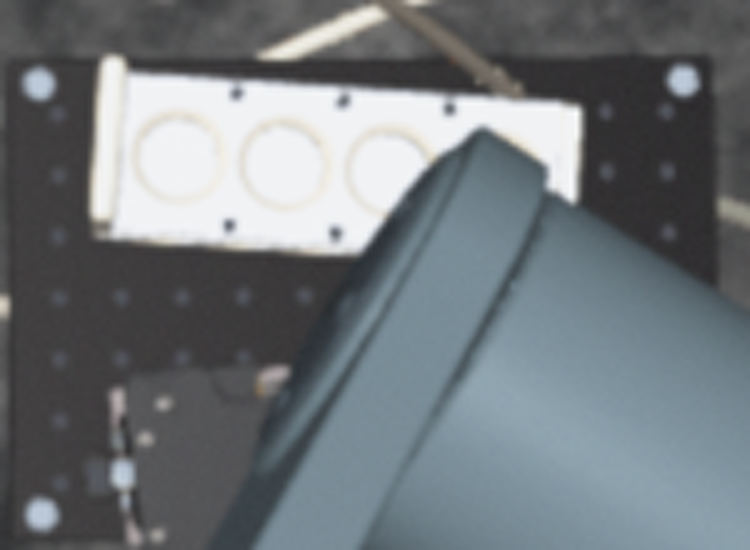

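The gripper straddles the bar with the near finger at about (350,320) in the crop, which matches the projection. Lowering and gripping the bar lengthwise.

send_rows(
  increments=[
    {"x": 0.004,"y": 0.004,"z": 0.1,"wx": 0,"wy": 0,"wz": 0,"hand": 1},
    {"x": 0,"y": 0,"z": 0.09,"wx": 0,"wy": 0,"wz": 0,"hand": 1},
    {"x": 0,"y": 0,"z": 0.057,"wx": 0,"wy": 0,"wz": 0,"hand": 1},
    {"x": 0,"y": 0,"z": 0,"wx": 0,"wy": 0,"wz": 0,"hand": 1},
  ],
)

```text
t: 2.8
tcp_pos: [448.0, -134.6, 127.0]
eef_rot: [-179.9, 0.1, 8.0]
force: [-1.4, 1.2, -0.0]
opening: 88.1
grasp_force: 0.0
```

send_rows(
  increments=[
    {"x": 0,"y": 0,"z": 0,"wx": 0,"wy": 0,"wz": 0,"hand": 0},
    {"x": 0,"y": 0,"z": 0,"wx": 0,"wy": 0,"wz": 0,"hand": 0},
    {"x": 0,"y": 0,"z": 0,"wx": 0,"wy": 0,"wz": 0,"hand": 0},
    {"x": 0,"y": 0,"z": 0,"wx": 0,"wy": 0,"wz": 0,"hand": 0},
    {"x": 0,"y": 0,"z": 0,"wx": 0,"wy": 0,"wz": 0,"hand": 0},
  ],
)

```text
t: 3.22
tcp_pos: [449.6, -135.2, 129.4]
eef_rot: [179.9, -0.1, 7.9]
force: [-0.7, 1.1, 4.3]
opening: 63.0
grasp_force: 25.0
```

send_rows(
  increments=[
    {"x": 0,"y": 0,"z": -0.04,"wx": 0,"wy": 0,"wz": 0,"hand": 0},
    {"x": 0,"y": 0,"z": -0.05,"wx": 0,"wy": 0,"wz": 0,"hand": 0},
    {"x": 0,"y": 0,"z": -0.08,"wx": 0,"wy": 0,"wz": 0,"hand": 0},
    {"x": 0,"y": 0,"z": -0.08,"wx": 0,"wy": 0,"wz": 0,"hand": 0},
    {"x": 0,"y": 0,"z": -0.08,"wx": 0,"wy": 0,"wz": 0,"hand": 0},
    {"x": 0,"y": 0,"z": -0.07,"wx": 0,"wy": 0,"wz": 0,"hand": 0},
    {"x": 0,"y": 0,"z": 0,"wx": 0,"wy": 0,"wz": 0,"hand": 0},
    {"x": 0,"y": 0,"z": 0,"wx": 0,"wy": 0,"wz": 0,"hand": 0},
  ],
)

```text
t: 3.88
tcp_pos: [449.4, -135.2, 209.3]
eef_rot: [179.9, -0.1, 7.9]
force: [-0.2, -0.1, -2.2]
opening: 63.7
grasp_force: 25.0
```

```bash
python3 go.py 520.3 125.8 207 1.3; python3 - <<'E'
from plant import ctrl
import cv2
f=ctrl.grab_frame("scene");cv2.imwrite("pics/sc2.png",cv2.resize(f["img"][90:240,265:415,::-1],(560,560),interpolation=cv2.INTER_CUBIC))
E
```

```text
at [ 449.4 -135.2  209.3] [ 1.799e+02 -1.000e-01  7.900e+00] open 63.7 gf 25.0 t 3.88 F [-0.2 -0.1 -2.2]
shift/200 [ 0.5316 -1.2433  0.0106] turn/90 [ 0.0009 -0.0012  0.0738]
```

View pics/sc2.png

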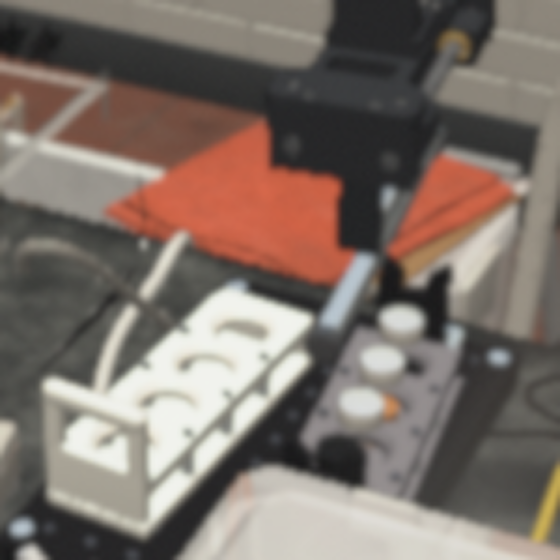

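The bar is clear of the brackets and level, and all four vials are still in place: white caps at (402,320), (382,360), (362,405), black cap at (340,455). Carrying it to the stand.

send_rows(
  increments=[
    {"x": 0.03,"y": -0.07,"z": 0,"wx": 0,"wy": 0,"wz": 0,"hand": 0},
    {"x": 0.06,"y": -0.14,"z": 0,"wx": 0,"wy": 0,"wz": 0,"hand": 0},
    {"x": 0.07,"y": -0.16,"z": 0,"wx": 0,"wy": 0,"wz": 0,"hand": 0},
    {"x": 0.07,"y": -0.16,"z": 0,"wx": 0,"wy": 0,"wz": 0,"hand": 0},
    {"x": 0.07,"y": -0.16,"z": 0,"wx": 0,"wy": 0,"wz": 0,"hand": 0},
    {"x": 0.07,"y": -0.16,"z": 0,"wx": 0,"wy": 0,"wz": 0,"hand": 0},
    {"x": 0.07,"y": -0.16,"z": 0,"wx": 0,"wy": 0,"wz": 0,"hand": 0},
    {"x": 0.06,"y": -0.14,"z": 0,"wx": 0,"wy": 0,"wz": 0,"hand": 0},
  ],
)

```text
t: 4.6
tcp_pos: [515.6, 108.9, 206.9]
eef_rot: [-180.0, 0.1, 8.0]
force: [0.8, -0.7, -1.9]
opening: 63.6
grasp_force: 25.0
```

send_rows(
  increments=[
    {"x": 0.031,"y": -0.093,"z": 0,"wx": 0,"wy": 0,"wz": 0,"hand": 0},
    {"x": 0,"y": 0,"z": 0,"wx": 0,"wy": 0,"wz": 0.04,"hand": 0},
    {"x": 0,"y": 0,"z": 0,"wx": 0,"wy": 0,"wz": 0.034,"hand": 0},
    {"x": 0,"y": 0,"z": 0,"wx": 0,"wy": 0,"wz": 0,"hand": 0},
    {"x": 0,"y": 0,"z": 0,"wx": 0,"wy": 0,"wz": 0,"hand": 0},
    {"x": 0,"y": 0,"z": 0,"wx": 0,"wy": 0,"wz": 0,"hand": 0},
  ],
)

```text
t: 5.1
tcp_pos: [519.4, 125.7, 207.5]
eef_rot: [-180.0, 0.1, 1.3]
force: [0.3, -0.3, -2.4]
opening: 63.8
grasp_force: 25.0
```

```bash
python3 go.py 520.3 125.8 103 1.3; python3 - <<'E'
from plant import ctrl
import cv2
f=ctrl.grab_frame("scene");cv2.imwrite("pics/sc3.png",cv2.resize(f["img"][130:300,205:375,::-1],(560,560),interpolation=cv2.INTER_CUBIC))
E
```

```text
at [519.4 125.7 207.5] [-1.8e+02  1.0e-01  1.3e+00] open 63.8 gf 25.0 t 5.1 F [ 0.3 -0.3 -2.4]
shift/200 [ 5.500e-03 -2.000e-04  5.227e-01] turn/90 [-0.      0.0009  0.0004]
```

View pics/sc3.png

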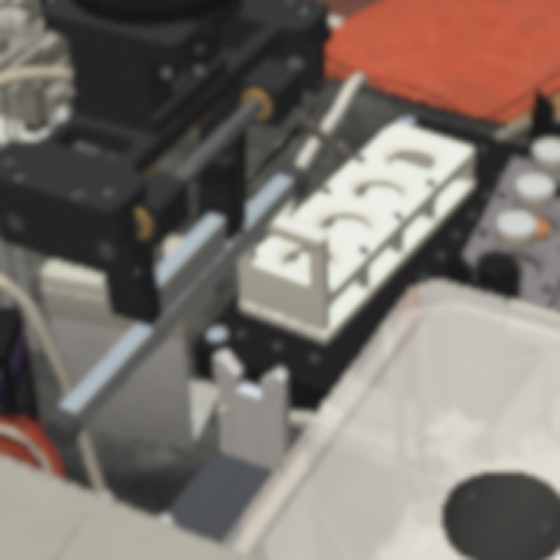

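```bash
python3 - <<'E'
from fit import *
np.set_printoptions(precision=0,suppress=True)
tp=[crop2px(u,190,110,3) for u in [(110,186),(95,162),(75,130),(55,98),(35,60),(15,20)]]
sc=crop2px(np.array([(100,500),(85,450),(75,400),(60,370),(40,340),(25,312),(0,282)]),205,130,560/170)
dense=np.vstack([sc[i]+(sc[i+1]-sc[i])*t for i in range(len(sc)-1) for t in np.linspace(0,1,20)])
for p in tp:
    b=min((tri(p,q) for q in dense),key=lambda a:(a[1]**2).sum());print(b[0],b[1].round(1))
E
```

```text
[558. 158.  45.] [-0. -1.  1.  0.]
[567. 158.  90.] [-0. -0.  0.  0.]
[579. 159. 140.] [-0. -0.  0.  0.]
[593. 163. 172.] [-0. -0.  0.  0.]
[605. 168. 182.] [ 3.  5. -5. -1.]
[616. 172. 185.] [  7.  11. -12.  -3.]
```

The bar is above the stand and parallel to it, and the cable is at least 20 mm clear of the gripper. Lowering.

send_rows(
  increments=[
    {"x": 0.005,"y": 0,"z": 0.08,"wx": 0,"wy": 0,"wz": 0,"hand": 0},
    {"x": 0,"y": 0,"z": 0.1,"wx": 0,"wy": 0,"wz": 0,"hand": 0},
    {"x": 0,"y": 0,"z": 0.1,"wx": 0,"wy": 0,"wz": 0,"hand": 0},
    {"x": 0,"y": 0,"z": 0.08,"wx": 0,"wy": 0,"wz": 0,"hand": 0},
    {"x": 0,"y": 0,"z": 0.06,"wx": 0,"wy": 0,"wz": 0,"hand": 0},
    {"x": 0,"y": 0,"z": 0.05,"wx": 0,"wy": 0,"wz": 0,"hand": 0},
    {"x": 0,"y": 0,"z": 0.035,"wx": 0,"wy": 0,"wz": 0,"hand": 0},
    {"x": 0,"y": 0,"z": 0,"wx": 0,"wy": 0,"wz": 0,"hand": 0},
  ],
)

```text
t: 5.82
tcp_pos: [520.8, 125.8, 106.4]
eef_rot: [180.0, 0.0, 1.3]
force: [2.4, -0.4, -2.6]
opening: 63.5
grasp_force: 25.0
```

send_rows(
  increments=[
    {"x": 0,"y": 0,"z": 0.01,"wx": 0,"wy": 0,"wz": 0,"hand": 0},
    {"x": 0,"y": 0,"z": 0.01,"wx": 0,"wy": 0,"wz": 0,"hand": 0},
    {"x": 0,"y": 0,"z": 0,"wx": 0,"wy": 0,"wz": 0,"hand": 0},
  ],
)

```text
t: 6.07
tcp_pos: [521.2, 126.0, 103.8]
eef_rot: [-180.0, -0.1, 1.3]
force: [0.3, -0.1, -2.1]
opening: 63.5
grasp_force: 25.0
```

send_rows(
  increments=[
    {"x": 0,"y": 0,"z": 0.008,"wx": 0,"wy": 0,"wz": 0,"hand": 0},
    {"x": 0,"y": 0,"z": 0,"wx": 0,"wy": 0,"wz": 0,"hand": 0},
    {"x": 0,"y": 0,"z": 0,"wx": 0,"wy": 0,"wz": 0,"hand": 0},
  ],
)

```text
t: 6.32
tcp_pos: [521.7, 125.9, 103.2]
eef_rot: [180.0, -0.1, 1.3]
force: [-1.8, -1.4, 6.2]
opening: 63.6
grasp_force: 25.0
```

send_rows(
  increments=[
    {"x": 0,"y": 0,"z": 0,"wx": 0,"wy": 0,"wz": 0,"hand": 0.65},
    {"x": 0,"y": 0,"z": 0,"wx": 0,"wy": 0,"wz": 0,"hand": 0.7},
    {"x": 0,"y": 0,"z": 0,"wx": 0,"wy": 0,"wz": 0,"hand": 0.7},
    {"x": 0,"y": 0,"z": 0,"wx": 0,"wy": 0,"wz": 0,"hand": 0.7},
    {"x": 0,"y": 0,"z": 0,"wx": 0,"wy": 0,"wz": 0,"hand": 0.7},
    {"x": 0,"y": 0,"z": 0,"wx": 0,"wy": 0,"wz": 0,"hand": 0.7},
  ],
)

```text
t: 6.82
tcp_pos: [520.7, 126.0, 101.6]
eef_rot: [-180.0, 0.0, 1.3]
force: [-0.2, 0.5, 0.4]
opening: 75.1
grasp_force: 0.0
```

send_rows(
  increments=[
    {"x": 0,"y": 0,"z": -0.05,"wx": 0,"wy": 0,"wz": 0,"hand": 0.7},
    {"x": 0,"y": 0,"z": -0.1,"wx": 0,"wy": 0,"wz": 0,"hand": 0.7},
    {"x": 0,"y": 0,"z": -0.15,"wx": 0,"wy": 0,"wz": 0,"hand": 0.7},
    {"x": 0,"y": 0,"z": -0.15,"wx": 0,"wy": 0,"wz": 0,"hand": 0.7},
    {"x": 0,"y": 0,"z": 0,"wx": 0,"wy": 0,"wz": 0,"hand": 0.7},
  ],
)

```text
t: 7.23
tcp_pos: [524.5, 126.2, 198.7]
eef_rot: [180.0, -0.6, 1.3]
force: [1.4, -0.0, 0.9]
opening: 75.2
grasp_force: 0.0
```

```bash
python3 go.py 456.6 -196.6 190 97.9; python3 - <<'E'
from plant import ctrl
import cv2
from fit import *
f=ctrl.grab_frame("scene");a=f["img"][130:300,205:375,::-1]
a=cv2.resize(a,(560,560),interpolation=cv2.INTER_CUBIC)
p=np.array([520.3,125.8,0,1.3])
for L in [[0,-101,80],[0,101,80],[0,-32,99],[0,32,99]]:
    u=(proj('scene',W(p,[L]))[0]-[205,130]+.5)*560/170;cv2.circle(a,tuple(int(v) for v in u),4,(0,0,255),1)
cv2.imwrite("pics/sc4.png",a)
E
```

```text
at [524.5 126.2 198.7] [180.   -0.6   1.3] open 75.2 gf 0.0 t 7.23 F [ 1.4 -0.   0.9]
shift/200 [-0.3759  1.6059  0.0397] turn/90 [ 0.0058 -0.0051 -1.0735]
```

View pics/sc4.png

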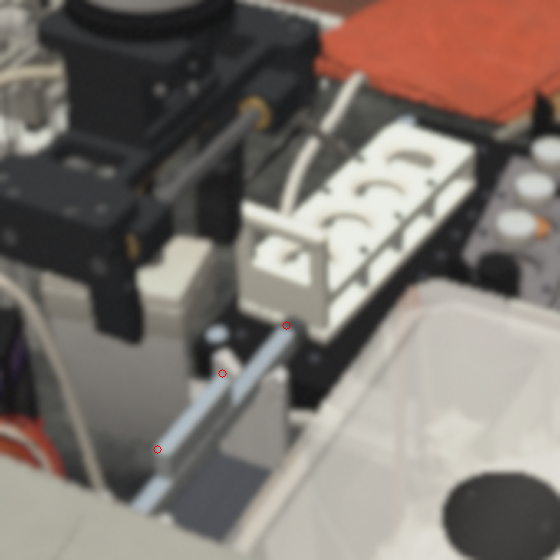

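The bar lies in both forks: its ends and grip sit on the projected seated positions to within about 2 px. Next, vial 1.

send_rows(
  increments=[
    {"x": -0.03,"y": 0.1,"z": 0,"wx": 0,"wy": 0,"wz": 0,"hand": 0},
    {"x": -0.04,"y": 0.17,"z": 0,"wx": 0,"wy": 0,"wz": 0,"hand": 0},
    {"x": -0.04,"y": 0.17,"z": 0,"wx": 0,"wy": 0,"wz": 0,"hand": 0},
    {"x": -0.04,"y": 0.17,"z": 0,"wx": 0,"wy": 0,"wz": 0,"hand": 0},
    {"x": -0.04,"y": 0.17,"z": 0,"wx": 0,"wy": 0,"wz": 0,"hand": 0},
    {"x": -0.04,"y": 0.17,"z": 0,"wx": 0,"wy": 0,"wz": 0,"hand": 0},
    {"x": -0.04,"y": 0.17,"z": 0,"wx": 0,"wy": 0,"wz": 0,"hand": 0},
    {"x": -0.04,"y": 0.17,"z": 0,"wx": 0,"wy": 0,"wz": 0,"hand": 0},
  ],
  grip_force=12,
)

```text
t: 7.95
tcp_pos: [463.4, -134.6, 191.2]
eef_rot: [-180.0, 0.1, 1.3]
force: [-0.3, -0.2, 0.2]
opening: 44.0
grasp_force: 0.0
```

send_rows(
  increments=[
    {"x": -0.04,"y": 0.17,"z": 0,"wx": 0,"wy": 0,"wz": 0,"hand": 0},
    {"x": -0.026,"y": 0.146,"z": 0,"wx": 0,"wy": 0,"wz": 0,"hand": 0},
    {"x": 0,"y": 0,"z": 0,"wx": 0,"wy": 0,"wz": -0.075,"hand": 0},
    {"x": 0,"y": 0,"z": 0,"wx": 0,"wy": 0,"wz": -0.075,"hand": 0},
    {"x": 0,"y": 0,"z": 0,"wx": 0,"wy": 0,"wz": -0.075,"hand": 0},
    {"x": 0,"y": 0,"z": 0,"wx": 0,"wy": 0,"wz": -0.075,"hand": 0},
    {"x": 0,"y": 0,"z": 0,"wx": 0,"wy": 0,"wz": -0.075,"hand": 0},
    {"x": 0,"y": 0,"z": 0,"wx": 0,"wy": 0,"wz": -0.075,"hand": 0},
  ],
)

```text
t: 8.62
tcp_pos: [452.2, -196.5, 191.0]
eef_rot: [-179.9, 0.0, 42.1]
force: [0.4, 0.5, -0.0]
opening: 44.0
grasp_force: 0.0
```

send_rows(
  increments=[
    {"x": 0,"y": 0,"z": 0,"wx": 0,"wy": 0,"wz": -0.075,"hand": 0},
    {"x": 0,"y": 0,"z": 0,"wx": 0,"wy": 0,"wz": -0.075,"hand": 0},
    {"x": 0,"y": 0,"z": 0,"wx": 0,"wy": 0,"wz": -0.075,"hand": 0},
    {"x": 0,"y": 0,"z": 0,"wx": 0,"wy": 0,"wz": -0.075,"hand": 0},
    {"x": 0,"y": 0,"z": 0,"wx": 0,"wy": 0,"wz": -0.075,"hand": 0},
    {"x": 0,"y": 0,"z": 0,"wx": 0,"wy": 0,"wz": -0.075,"hand": 0},
    {"x": 0,"y": 0,"z": 0,"wx": 0,"wy": 0,"wz": -0.075,"hand": 0},
    {"x": 0,"y": 0,"z": 0,"wx": 0,"wy": 0,"wz": -0.075,"hand": 0},
  ],
)

```text
t: 9.28
tcp_pos: [452.3, -196.4, 191.0]
eef_rot: [-179.9, -0.1, 96.1]
force: [0.4, -0.2, 0.1]
opening: 44.1
grasp_force: 0.0
```

send_rows(
  increments=[
    {"x": 0,"y": 0,"z": 0,"wx": 0,"wy": 0,"wz": -0.024,"hand": 0},
    {"x": 0,"y": 0,"z": 0,"wx": 0,"wy": 0,"wz": 0,"hand": 0},
    {"x": 0,"y": 0,"z": 0,"wx": 0,"wy": 0,"wz": 0,"hand": 0},
    {"x": 0,"y": 0,"z": 0,"wx": 0,"wy": 0,"wz": 0,"hand": 0},
  ],
)

```text
t: 9.62
tcp_pos: [452.5, -196.6, 191.4]
eef_rot: [-180.0, -0.0, 97.8]
force: [0.3, -0.1, -0.1]
opening: 44.2
grasp_force: 0.0
```

```bash
python3 go.py 456.6 -196.6 82 97.9
```

```text
at [ 452.5 -196.6  191.4] [-180.    -0.    97.8] open 44.2 gf 0.0 t 9.62 F [ 0.3 -0.1 -0.1]
shift/200 [-0.003   0.0204  0.5469] turn/90 [-0.0003 -0.0003 -0.0006]
```

send_rows(
  increments=[
    {"x": -0.003,"y": 0.02,"z": 0.08,"wx": 0,"wy": 0,"wz": 0,"hand": 0},
    {"x": 0,"y": 0,"z": 0.12,"wx": 0,"wy": 0,"wz": 0,"hand": 0},
    {"x": 0,"y": 0,"z": 0.12,"wx": 0,"wy": 0,"wz": 0,"hand": 0},
    {"x": 0,"y": 0,"z": 0.1,"wx": 0,"wy": 0,"wz": 0,"hand": 0},
    {"x": 0,"y": 0,"z": 0.08,"wx": 0,"wy": 0,"wz": 0,"hand": 0},
    {"x": 0,"y": 0,"z": 0.042,"wx": 0,"wy": 0,"wz": 0,"hand": 0},
    {"x": 0,"y": 0,"z": 0,"wx": 0,"wy": 0,"wz": 0,"hand": 0},
    {"x": 0,"y": 0,"z": 0,"wx": 0,"wy": 0,"wz": 0,"hand": 0},
  ],
)

```text
t: 10.28
tcp_pos: [456.8, -196.9, 83.4]
eef_rot: [-180.0, -0.0, 97.9]
force: [0.3, -0.2, -0.1]
opening: 44.0
grasp_force: 0.0
```

send_rows(
  increments=[
    {"x": 0,"y": 0,"z": 0,"wx": 0,"wy": 0,"wz": 0,"hand": -0.7},
    {"x": 0,"y": 0,"z": 0,"wx": 0,"wy": 0,"wz": 0,"hand": -0.7},
    {"x": 0,"y": 0,"z": 0,"wx": 0,"wy": 0,"wz": 0,"hand": -0.7},
    {"x": 0,"y": 0,"z": 0,"wx": 0,"wy": 0,"wz": 0,"hand": -0.7},
    {"x": 0,"y": 0,"z": 0,"wx": 0,"wy": 0,"wz": 0,"hand": -0.7},
    {"x": 0,"y": 0,"z": 0,"wx": 0,"wy": 0,"wz": 0,"hand": -0.7},
  ],
)

```text
t: 10.78
tcp_pos: [457.4, -197.3, 84.2]
eef_rot: [179.9, 0.1, 97.9]
force: [-0.7, 0.3, 5.2]
opening: 24.0
grasp_force: 12.0
```

send_rows(
  increments=[
    {"x": 0,"y": 0,"z": -0.03,"wx": 0,"wy": 0,"wz": 0,"hand": -0.7},
    {"x": 0,"y": 0,"z": -0.06,"wx": 0,"wy": 0,"wz": 0,"hand": -0.7},
    {"x": 0,"y": 0,"z": -0.08,"wx": 0,"wy": 0,"wz": 0,"hand": -0.7},
    {"x": 0,"y": 0,"z": -0.08,"wx": 0,"wy": 0,"wz": 0,"hand": -0.7},
    {"x": 0,"y": 0,"z": -0.08,"wx": 0,"wy": 0,"wz": 0,"hand": -0.7},
    {"x": 0,"y": 0,"z": -0.06,"wx": 0,"wy": 0,"wz": 0,"hand": -0.7},
    {"x": 0,"y": 0,"z": -0.02,"wx": 0,"wy": 0,"wz": 0,"hand": -0.7},
    {"x": 0,"y": 0,"z": 0,"wx": 0,"wy": 0,"wz": 0,"hand": -0.7},
  ],
)

```text
t: 11.45
tcp_pos: [457.3, -197.2, 166.4]
eef_rot: [179.9, 0.1, 97.9]
force: [0.9, -0.6, -0.8]
opening: 23.9
grasp_force: 12.0
```

```bash
python3 go.py 556.5 -60 166 87.1; python3 - <<'E'
from plant import ctrl
import cv2
f=ctrl.grab_frame("scene");cv2.imwrite("pics/sc5.png",cv2.resize(f["img"][90:240,265:415,::-1],(560,560),interpolation=cv2.INTER_CUBIC))
E
```

```text
at [ 457.3 -197.2  166.4] [1.799e+02 1.000e-01 9.790e+01] open 23.9 gf 12.0 t 11.45 F [ 0.9 -0.6 -0.8]
shift/200 [0.6107 0.5861 0.0018] turn/90 [0.001  0.0008 0.1204]
```

View pics/sc5.png

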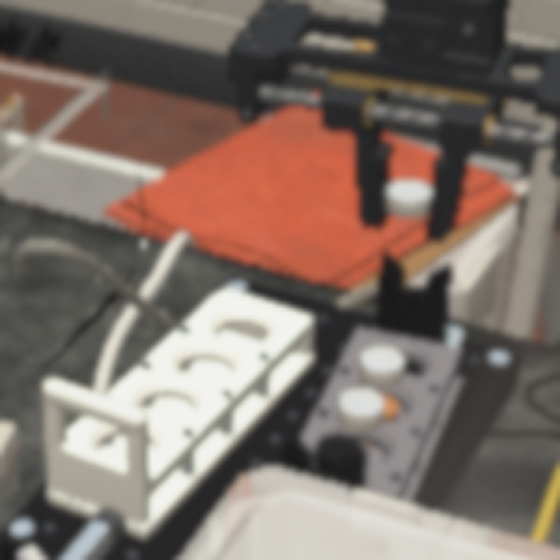

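The vial hangs upright between the fingers with its white cap at (410,195), and the other three are undisturbed. Moving to bench hole 1.

send_rows(
  increments=[
    {"x": 0.05,"y": 0.05,"z": 0,"wx": 0,"wy": 0,"wz": 0,"hand": -0.7},
    {"x": 0.1,"y": 0.1,"z": 0,"wx": 0,"wy": 0,"wz": 0,"hand": -0.7},
    {"x": 0.12,"y": 0.12,"z": 0,"wx": 0,"wy": 0,"wz": 0,"hand": -0.7},
    {"x": 0.12,"y": 0.11,"z": 0,"wx": 0,"wy": 0,"wz": 0,"hand": -0.7},
    {"x": 0.12,"y": 0.11,"z": 0,"wx": 0,"wy": 0,"wz": 0,"hand": -0.7},
    {"x": 0.1,"y": 0.096,"z": 0,"wx": 0,"wy": 0,"wz": 0,"hand": -0.7},
    {"x": 0,"y": 0,"z": 0,"wx": 0,"wy": 0,"wz": 0.06,"hand": -0.7},
    {"x": 0,"y": 0,"z": 0,"wx": 0,"wy": 0,"wz": 0.06,"hand": -0.7},
  ],
)

```text
t: 12.17
tcp_pos: [555.9, -57.9, 163.6]
eef_rot: [-179.9, -0.0, 87.1]
force: [0.1, -0.1, -0.2]
opening: 24.0
grasp_force: 12.0
```

send_rows(
  increments=[
    {"x": 0,"y": 0,"z": 0,"wx": 0,"wy": 0,"wz": 0,"hand": -0.7},
    {"x": 0,"y": 0,"z": 0,"wx": 0,"wy": 0,"wz": 0,"hand": -0.7},
    {"x": 0,"y": 0,"z": 0,"wx": 0,"wy": 0,"wz": 0,"hand": -0.7},
  ],
)

```text
t: 12.42
tcp_pos: [555.5, -59.9, 164.5]
eef_rot: [-179.9, -0.0, 87.3]
force: [-0.5, 0.2, -0.3]
opening: 23.9
grasp_force: 12.0
```

```bash
python3 go.py 556.5 -60 85 87.1
```

```text
at [555.5 -59.9 164.5] [-179.9   -0.    87.3] open 23.9 gf 12.0 t 12.42 F [-0.5  0.2 -0.3]
shift/200 [-3.000e-04  5.700e-03  3.974e-01] turn/90 [-0.0009 -0.0003  0.0018]
```

send_rows(
  increments=[
    {"x": 0,"y": 0.004,"z": 0.06,"wx": 0,"wy": 0,"wz": 0,"hand": -0.7},
    {"x": 0,"y": 0,"z": 0.08,"wx": 0,"wy": 0,"wz": 0,"hand": -0.7},
    {"x": 0,"y": 0,"z": 0.07,"wx": 0,"wy": 0,"wz": 0,"hand": -0.7},
    {"x": 0,"y": 0,"z": 0.06,"wx": 0,"wy": 0,"wz": 0,"hand": -0.7},
    {"x": 0,"y": 0,"z": 0.05,"wx": 0,"wy": 0,"wz": 0,"hand": -0.7},
    {"x": 0,"y": 0,"z": 0.04,"wx": 0,"wy": 0,"wz": 0,"hand": -0.7},
    {"x": 0,"y": 0,"z": 0.025,"wx": 0,"wy": 0,"wz": 0,"hand": -0.7},
    {"x": 0,"y": 0,"z": 0,"wx": 0,"wy": 0,"wz": 0,"hand": -0.7},
  ],
)

```text
t: 13.08
tcp_pos: [556.2, -59.8, 87.1]
eef_rot: [-179.9, -0.0, 87.1]
force: [-1.1, -0.4, -0.9]
opening: 24.1
grasp_force: 12.0
```

send_rows(
  increments=[
    {"x": 0,"y": 0,"z": 0.01,"wx": 0,"wy": 0,"wz": 0,"hand": -0.7},
    {"x": 0,"y": 0,"z": 0,"wx": 0,"wy": 0,"wz": 0,"hand": -0.3},
    {"x": 0,"y": 0,"z": 0,"wx": 0,"wy": 0,"wz": 0,"hand": -0.1},
    {"x": 0,"y": 0,"z": 0,"wx": 0,"wy": 0,"wz": 0,"hand": -0.1},
    {"x": 0,"y": 0,"z": 0,"wx": 0,"wy": 0,"wz": 0,"hand": -0.1},
    {"x": 0,"y": 0,"z": -0.05,"wx": 0,"wy": 0,"wz": 0,"hand": -0.1},
    {"x": 0,"y": 0,"z": -0.1,"wx": 0,"wy": 0,"wz": 0,"hand": -0.1},
    {"x": 0,"y": 0,"z": -0.15,"wx": 0,"wy": 0,"wz": 0,"hand": -0.1},
  ],
)

```text
t: 13.75
tcp_pos: [555.0, -59.3, 145.2]
eef_rot: [-179.7, -0.1, 87.1]
force: [1.1, -0.3, -0.3]
opening: 39.6
grasp_force: 0.0
```

send_rows(
  increments=[
    {"x": 0,"y": 0,"z": -0.12,"wx": 0,"wy": 0,"wz": 0,"hand": -0.1},
    {"x": 0,"y": 0,"z": -0.06,"wx": 0,"wy": 0,"wz": 0,"hand": -0.1},
    {"x": 0,"y": 0,"z": 0,"wx": 0,"wy": 0,"wz": 0,"hand": 0},
    {"x": 0,"y": 0,"z": 0,"wx": 0,"wy": 0,"wz": 0,"hand": 0},
  ],
)

```text
t: 14.08
tcp_pos: [557.0, -59.9, 182.7]
eef_rot: [179.9, 0.0, 87.1]
force: [0.1, 0.4, 0.2]
opening: 44.0
grasp_force: 0.0
```

```bash
python3 go.py 450.9 -155 180 118; python3 - <<'E'
from plant import ctrl
import cv2
f=ctrl.grab_frame("scene");cv2.imwrite("pics/sc6.png",cv2.resize(f["img"][130:250,255:405,::-1],(750,600),interpolation=cv2.INTER_CUBIC))
E
```

```text
at [557.  -59.9 182.7] [179.9   0.   87.1] open 44.0 gf 0.0 t 14.08 F [0.1 0.4 0.2]
shift/200 [-0.5012 -0.5061  0.0131] turn/90 [ 0.0007  0.0005 -0.3429]
```

View pics/sc6.png

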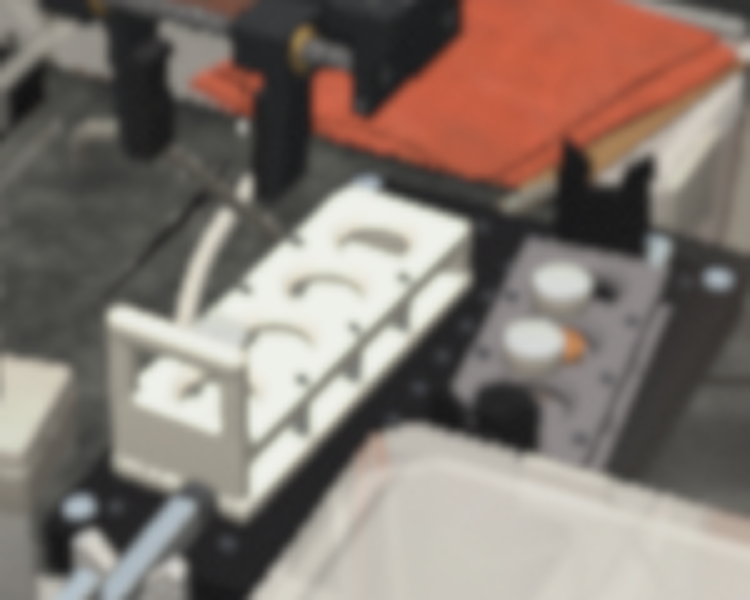

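Hole 1 appears to hold the vial (cap patch at (215,325) above the frame), and I'll check that numerically. My picture views are used up, so from here I'll check with the networks and projections. Going to vial 2.

send_rows(
  increments=[
    {"x": -0.05,"y": -0.05,"z": 0,"wx": 0,"wy": 0,"wz": 0,"hand": 0},
    {"x": -0.1,"y": -0.1,"z": 0,"wx": 0,"wy": 0,"wz": 0,"hand": 0},
    {"x": -0.12,"y": -0.12,"z": 0,"wx": 0,"wy": 0,"wz": 0,"hand": 0},
    {"x": -0.13,"y": -0.13,"z": 0,"wx": 0,"wy": 0,"wz": 0,"hand": 0},
    {"x": -0.1,"y": -0.106,"z": 0,"wx": 0,"wy": 0,"wz": 0,"hand": 0},
    {"x": 0,"y": 0,"z": 0,"wx": 0,"wy": 0,"wz": -0.075,"hand": 0},
    {"x": 0,"y": 0,"z": 0,"wx": 0,"wy": 0,"wz": -0.075,"hand": 0},
    {"x": 0,"y": 0,"z": 0,"wx": 0,"wy": 0,"wz": -0.075,"hand": 0},
  ],
)

```text
t: 14.8
tcp_pos: [448.7, -155.1, 180.6]
eef_rot: [-179.9, -0.1, 107.6]
force: [0.3, 0.3, -0.1]
opening: 44.0
grasp_force: 0.0
```

send_rows(
  increments=[
    {"x": 0,"y": 0,"z": 0,"wx": 0,"wy": 0,"wz": -0.075,"hand": 0},
    {"x": 0,"y": 0,"z": 0,"wx": 0,"wy": 0,"wz": -0.043,"hand": 0},
    {"x": 0,"y": 0,"z": 0,"wx": 0,"wy": 0,"wz": 0,"hand": 0},
    {"x": 0,"y": 0,"z": 0,"wx": 0,"wy": 0,"wz": 0,"hand": 0},
    {"x": 0,"y": 0,"z": 0,"wx": 0,"wy": 0,"wz": 0,"hand": 0},
  ],
)

```text
t: 15.22
tcp_pos: [450.0, -154.6, 181.4]
eef_rot: [-180.0, -0.1, 117.9]
force: [0.0, 0.2, 0.1]
opening: 44.0
grasp_force: 0.0
```

```bash
python3 go.py 450.9 -155 83 118; python3 - <<'E'
from plant import ctrl
from fit import *
f=ctrl.grab_frame("scene")
for o in ctrl.outline_of("vial_0",f): print(round(o["confidence"],2),o["xy"],o["region"].sum())
B=np.array([553.3,-122.9,26,-2.9]);T=np.array([448,-134.2,26,187.9])
print('bench cap z63',proj('scene',W(B,[[0,y,58] for y in (63,21,-21,-63)])).round(0).tolist());print('tr',proj('scene',W(T,[[0,y,58] for y in (63,21,-21,-63)])).round(0).tolist())
f=ctrl.grab_frame("top")
for o in ctrl.outline_of("vial_0",f): print(round(o["confidence"],2),o["xy"],o["region"].sum())
print('bench',proj('top',W(B,[[0,y,63] for y in (63,21,-21,-63)])).round(0).tolist());print('tr',proj('top',W(T,[[0,y,63] for y in (63,21,-21,-63)])).round(0).tolist())
u=proj('top',W(B,[[0,63,63]]))[0].astype(int);print(f["img"][u[1],u[0]-12:u[0]+13:2].tolist())
E
```

```text
at [ 450.  -154.6  181.4] [-1.800e+02 -1.000e-01  1.179e+02] open 44.0 gf 0.0 t 15.22 F [0.  0.2 0.1]
shift/200 [-0.0045  0.0033  0.4922] turn/90 [-0.0005 -0.0009 -0.0015]
0.66 [365.7, 188.8] 118
0.56 [361.9, 199.3] 132
0.5 [352.1, 211.8] 86
bench cap z63 [[298.0, 197.0], [309.0, 187.0], [319.0, 177.0], [329.0, 168.0]]
tr [[371.0, 176.0], [366.0, 187.0], [361.0, 199.0], [355.0, 211.0]]
0.53 [334.9, 167.5] 126
0.52 [362.8, 226.3] 133
0.48 [340.7, 229.7] 120
bench [[336.0, 170.0], [358.0, 171.0], [380.0, 173.0], [402.0, 174.0]]
tr [[407.0, 223.0], [386.0, 226.0], [364.0, 229.0], [341.0, 232.0]]
[[225, 224, 218], [237, 238, 240], [226, 221, 215], [217, 218, 220], [217, 219, 221], [216, 218, 219], [215, 217, 219], [217, 218, 220], [216, 217, 219], [215, 217, 218], [234, 231, 225], [241, 240, 238], [237, 238, 240]]
```

Vial 1 is seated: it is seen at (335,167.5), and against its prediction it has the same small offset as the vials still in the transport rack. Down onto vial 2.

send_rows(
  increments=[
    {"x": -0.004,"y": 0.003,"z": 0.08,"wx": 0,"wy": 0,"wz": 0,"hand": 0},
    {"x": 0,"y": 0,"z": 0.12,"wx": 0,"wy": 0,"wz": 0,"hand": 0},
    {"x": 0,"y": 0,"z": 0.12,"wx": 0,"wy": 0,"wz": 0,"hand": 0},
    {"x": 0,"y": 0,"z": 0.1,"wx": 0,"wy": 0,"wz": 0,"hand": 0},
    {"x": 0,"y": 0,"z": 0.05,"wx": 0,"wy": 0,"wz": 0,"hand": 0},
    {"x": 0,"y": 0,"z": 0.02,"wx": 0,"wy": 0,"wz": 0,"hand": 0},
    {"x": 0,"y": 0,"z": 0,"wx": 0,"wy": 0,"wz": 0,"hand": 0},
    {"x": 0,"y": 0,"z": 0,"wx": 0,"wy": 0,"wz": 0,"hand": 0},
  ],
)

```text
t: 16.08
tcp_pos: [452.3, -155.5, 85.1]
eef_rot: [180.0, 0.1, 118.0]
force: [0.9, 0.2, 1.3]
opening: 44.1
grasp_force: 0.0
```

send_rows(
  increments=[
    {"x": 0,"y": 0,"z": 0,"wx": 0,"wy": 0,"wz": 0,"hand": -0.7},
    {"x": 0,"y": 0,"z": 0,"wx": 0,"wy": 0,"wz": 0,"hand": -0.7},
    {"x": 0,"y": 0,"z": 0,"wx": 0,"wy": 0,"wz": 0,"hand": -0.7},
    {"x": 0,"y": 0,"z": 0,"wx": 0,"wy": 0,"wz": 0,"hand": -0.7},
    {"x": 0,"y": 0,"z": 0,"wx": 0,"wy": 0,"wz": 0,"hand": -0.7},
    {"x": 0,"y": 0,"z": 0,"wx": 0,"wy": 0,"wz": 0,"hand": -0.7},
  ],
)

```text
t: 16.58
tcp_pos: [452.2, -155.5, 85.0]
eef_rot: [180.0, 0.1, 118.0]
force: [-0.2, -0.7, 5.0]
opening: 23.8
grasp_force: 11.9
```

send_rows(
  increments=[
    {"x": 0,"y": 0,"z": -0.03,"wx": 0,"wy": 0,"wz": 0,"hand": -0.7},
    {"x": 0,"y": 0,"z": -0.06,"wx": 0,"wy": 0,"wz": 0,"hand": -0.7},
    {"x": 0,"y": 0,"z": -0.08,"wx": 0,"wy": 0,"wz": 0,"hand": -0.7},
    {"x": 0,"y": 0,"z": -0.08,"wx": 0,"wy": 0,"wz": 0,"hand": -0.7},
    {"x": 0,"y": 0,"z": -0.08,"wx": 0,"wy": 0,"wz": 0,"hand": -0.7},
    {"x": 0,"y": 0,"z": -0.06,"wx": 0,"wy": 0,"wz": 0,"hand": -0.7},
    {"x": 0,"y": 0,"z": -0.02,"wx": 0,"wy": 0,"wz": 0,"hand": -0.7},
    {"x": 0,"y": 0,"z": 0,"wx": 0,"wy": 0,"wz": 0,"hand": -0.7},
  ],
)

```text
t: 17.25
tcp_pos: [452.1, -155.4, 167.4]
eef_rot: [179.9, 0.1, 118.0]
force: [-0.1, 0.7, 1.1]
opening: 23.7
grasp_force: 11.9
```

```bash
python3 go.py 554.4 -101.9 166 118
```

```text
at [ 452.1 -155.4  167.4] [1.799e+02 1.000e-01 1.180e+02] open 23.7 gf 11.9 t 17.25 F [-0.1  0.7  1.1]
shift/200 [-0.004   0.577   0.0074] turn/90 [0.0006 0.0011 0.0001]
```

send_rows(
  increments=[
    {"x": -0.006,"y": 0.06,"z": 0,"wx": 0,"wy": 0,"wz": 0,"hand": -0.7},
    {"x": 0,"y": 0.12,"z": 0,"wx": 0,"wy": 0,"wz": 0,"hand": -0.7},
    {"x": 0,"y": 0.14,"z": 0,"wx": 0,"wy": 0,"wz": 0,"hand": -0.7},
    {"x": 0,"y": 0.14,"z": 0,"wx": 0,"wy": 0,"wz": 0,"hand": -0.7},
    {"x": 0,"y": 0.08,"z": 0,"wx": 0,"wy": 0,"wz": 0,"hand": -0.7},
    {"x": 0,"y": 0.039,"z": 0,"wx": 0,"wy": 0,"wz": 0,"hand": -0.7},
    {"x": 0,"y": 0,"z": 0,"wx": 0,"wy": 0,"wz": 0,"hand": -0.7},
    {"x": 0,"y": 0,"z": 0,"wx": 0,"wy": 0,"wz": 0,"hand": -0.7},
  ],
)

```text
t: 17.92
tcp_pos: [553.9, -101.4, 165.1]
eef_rot: [-179.9, -0.1, 118.0]
force: [-0.3, 0.4, 1.3]
opening: 23.8
grasp_force: 11.9
```

send_rows(
  increments=[
    {"x": 0,"y": 0,"z": 0.06,"wx": 0,"wy": 0,"wz": 0,"hand": -0.7},
    {"x": 0,"y": 0,"z": 0.08,"wx": 0,"wy": 0,"wz": 0,"hand": -0.7},
    {"x": 0,"y": 0,"z": 0.07,"wx": 0,"wy": 0,"wz": 0,"hand": -0.7},
    {"x": 0,"y": 0,"z": 0.06,"wx": 0,"wy": 0,"wz": 0,"hand": -0.7},
    {"x": 0,"y": 0,"z": 0.05,"wx": 0,"wy": 0,"wz": 0,"hand": -0.7},
    {"x": 0,"y": 0,"z": 0.04,"wx": 0,"wy": 0,"wz": 0,"hand": -0.7},
    {"x": 0,"y": 0,"z": 0.03,"wx": 0,"wy": 0,"wz": 0,"hand": -0.7},
    {"x": 0,"y": 0,"z": 0,"wx": 0,"wy": 0,"wz": 0,"hand": -0.7},
  ],
)

```text
t: 18.58
tcp_pos: [553.7, -101.8, 86.8]
eef_rot: [-179.9, -0.1, 118.0]
force: [0.4, -0.1, -0.6]
opening: 23.7
grasp_force: 12.0
```

send_rows(
  increments=[
    {"x": 0,"y": 0,"z": 0.008,"wx": 0,"wy": 0,"wz": 0,"hand": -0.7},
    {"x": 0,"y": 0,"z": 0,"wx": 0,"wy": 0,"wz": 0,"hand": -0.3},
    {"x": 0,"y": 0,"z": 0,"wx": 0,"wy": 0,"wz": 0,"hand": -0.1},
    {"x": 0,"y": 0,"z": 0,"wx": 0,"wy": 0,"wz": 0,"hand": -0.1},
    {"x": 0,"y": 0,"z": 0,"wx": 0,"wy": 0,"wz": 0,"hand": -0.1},
    {"x": 0,"y": 0,"z": -0.05,"wx": 0,"wy": 0,"wz": 0,"hand": -0.1},
    {"x": 0,"y": 0,"z": -0.1,"wx": 0,"wy": 0,"wz": 0,"hand": -0.1},
    {"x": 0,"y": 0,"z": -0.15,"wx": 0,"wy": 0,"wz": 0,"hand": -0.1},
  ],
)

```text
t: 19.25
tcp_pos: [552.7, -101.1, 145.6]
eef_rot: [-179.8, -0.2, 118.0]
force: [-0.4, 0.7, 0.5]
opening: 39.7
grasp_force: 0.0
```

send_rows(
  increments=[
    {"x": 0,"y": 0,"z": -0.12,"wx": 0,"wy": 0,"wz": 0,"hand": -0.1},
    {"x": 0,"y": 0,"z": -0.06,"wx": 0,"wy": 0,"wz": 0,"hand": -0.1},
    {"x": 0,"y": 0,"z": 0,"wx": 0,"wy": 0,"wz": 0,"hand": 0},
    {"x": 0,"y": 0,"z": 0,"wx": 0,"wy": 0,"wz": 0,"hand": 0},
    {"x": 0,"y": 0,"z": 0,"wx": 0,"wy": 0,"wz": 0,"hand": 0},
  ],
)

```text
t: 19.67
tcp_pos: [553.6, -101.5, 181.3]
eef_rot: [-179.9, -0.1, 118.0]
force: [0.1, -0.4, -0.7]
opening: 44.1
grasp_force: 0.0
```

```bash
python3 go.py 445.1 -113.4 180 65
```

```text
at [ 553.6 -101.5  181.3] [-1.799e+02 -1.000e-01  1.180e+02] open 44.1 gf 0.0 t 19.67 F [ 0.1 -0.4 -0.7]
shift/200 [ 0.202  -0.507   0.0076] turn/90 [-0.0013 -0.0006  0.5889]
```

Now vial 3, at yaw 65.

send_rows(
  increments=[
    {"x": 0.02,"y": -0.05,"z": 0,"wx": 0,"wy": 0,"wz": 0,"hand": 0},
    {"x": 0.05,"y": -0.12,"z": 0,"wx": 0,"wy": 0,"wz": 0,"hand": 0},
    {"x": 0.05,"y": -0.14,"z": 0,"wx": 0,"wy": 0,"wz": 0,"hand": 0},
    {"x": 0.05,"y": -0.12,"z": 0,"wx": 0,"wy": 0,"wz": 0,"hand": 0},
    {"x": 0.032,"y": -0.077,"z": 0,"wx": 0,"wy": 0,"wz": 0,"hand": 0},
    {"x": 0,"y": 0,"z": 0,"wx": 0,"wy": 0,"wz": 0.074,"hand": 0},
    {"x": 0,"y": 0,"z": 0,"wx": 0,"wy": 0,"wz": 0.074,"hand": 0},
    {"x": 0,"y": 0,"z": 0,"wx": 0,"wy": 0,"wz": 0.074,"hand": 0},
  ],
)

```text
t: 20.33
tcp_pos: [444.6, -113.3, 181.0]
eef_rot: [-179.9, -0.1, 97.7]
force: [0.1, 0.0, 0.8]
opening: 44.1
grasp_force: 0.0
```

send_rows(
  increments=[
    {"x": 0,"y": 0,"z": 0,"wx": 0,"wy": 0,"wz": 0.074,"hand": 0},
    {"x": 0,"y": 0,"z": 0,"wx": 0,"wy": 0,"wz": 0.074,"hand": 0},
    {"x": 0,"y": 0,"z": 0,"wx": 0,"wy": 0,"wz": 0.074,"hand": 0},
    {"x": 0,"y": 0,"z": 0,"wx": 0,"wy": 0,"wz": 0.074,"hand": 0},
    {"x": 0,"y": 0,"z": 0,"wx": 0,"wy": 0,"wz": 0.071,"hand": 0},
    {"x": 0,"y": 0,"z": 0,"wx": 0,"wy": 0,"wz": 0,"hand": 0},
    {"x": 0,"y": 0,"z": 0,"wx": 0,"wy": 0,"wz": 0,"hand": 0},
    {"x": 0,"y": 0,"z": 0,"wx": 0,"wy": 0,"wz": 0,"hand": 0},
  ],
)

```text
t: 21.0
tcp_pos: [445.4, -113.5, 181.8]
eef_rot: [-179.9, -0.0, 65.2]
force: [0.7, 0.1, 0.7]
opening: 44.2
grasp_force: 0.0
```

```bash
python3 go.py 445.1 -113.4 83.5 65; python3 - <<'E'
from plant import ctrl
for n in ("scene","top"):
    f=ctrl.grab_frame(n)
    for o in ctrl.outline_of("vial_0",f): print(n,round(o["confidence"],2),o["xy"],o["region"].sum())
E
```

```text
at [ 445.4 -113.5  181.8] [-179.9   -0.    65.2] open 44.2 gf 0.0 t 21.0 F [0.7 0.1 0.7]
shift/200 [-4.000e-04 -8.000e-04  4.913e-01] turn/90 [-0.0012 -0.0001  0.002 ]
scene 0.75 [305.0, 190.9] 165
scene 0.6 [359.8, 198.6] 104
scene 0.47 [300.0, 197.0] 44
top 0.66 [353.7, 173.8] 139
top 0.46 [335.5, 169.4] 114
```

```bash
python3 - <<'E'
from plant import ctrl
from fit import *
B=np.array([553.3,-122.9,26,-2.9])
for n in ("top","scene"):
    f=ctrl.grab_frame(n)
    for o in ctrl.outline_of("vial_0",f):
        r,c=np.where(o["region"]);print(n,round(o["confidence"],2),np.round(o["xy"],1),'cols',c.min(),c.max(),'rows',r.min(),r.max(),r.size)
    a=np.linspace(0,6.28,40)
    for y in (63,21):
        for z0,z1 in ((34,63),):
            P=proj(n,np.vstack([W(B,np.c_[12.5*np.cos(a),y+12.5*np.sin(a),0*a+z]) for z in (z0,z1)]));print(' exp',y,P.min(0).round(1),P.max(0).round(1))
    if n=="top":
        g=cv2.cvtColor(f["img"],cv2.COLOR_RGB2GRAY)[160:186:1,322:376:2]
        for row in g: print(' '.join('%3d'%v for v in row))
E
```

```text
top 0.57 [350.8 173.3] cols 350 363 rows 166 180 149
top 0.51 [335.7 170.3] cols 330 341 rows 164 176 129
 exp 63 [328.7 163.4] [342.2 178. ]
 exp 21 [350.1 164.7] [364.3 179.3]
241 227 241 242 242 242 242 242 242 242 243 242 227 234 242 242 243 242 242 242 242 242 232 118 223 242 242
241 229 242 242 242 240 238 238 240 242 242 243 241 242 242 242 242 242 242 242 242 242 234 177 234 242 242
241 229 242 242 240 232 229 231 234 239 242 242 242 242 242 242 241 240 240 242 242 242 241 232 242 242 242
241 226 242 241 232 220 225 226 224 234 241 242 242 243 242 239 236 233 234 239 242 243 242 242 242 242 242
240 228 242 236 218 209 219 222 214 225 238 242 242 242 241 230 228 220 222 233 239 242 242 242 242 242 240
240 231 241 228 213 213 219 220 216 215 236 241 242 242 236 220 225 218 204 220 235 241 242 242 242 241 232
240 229 240 219 211 217 219 221 219 220 236 240 242 241 228 220 224 225 206 209 228 240 242 242 242 235 216
239 229 237 222 214 219 219 220 219 222 228 239 242 238 226 226 220 222 219 217 215 237 242 243 240 217 165
239 229 235 226 220 218 218 219 220 218 221 238 242 233 23
[... 1421 characters left out ...]
 137  70  98 109 111 126 123 121
216 241 242 242 243 242 242 242 242 242 242 242 242 242 242 242 239 237 217  89  76 106 107 122 126 124 123
205 241 242 243 243 242 242 242 242 242 242 234 221 242 242 243 242 241 191  78  83 113 106 126 127 126 125
189 241 242 242 242 242 242 242 243 243 242 211 151 241 243 242 243 238 134  71  94 116 106 129 130 128 127
183 236 240 242 242 242 242 242 242 242 242 209 147 241 243 243 242 227  90  74 105 113 119 131 130 129 128
scene 0.55 [350.6 208.5] cols 349 359 rows 206 215 82
scene 0.48 [361.7 200.2] cols 355 367 rows 194 205 129
scene 0.47 [308.9 188.8] cols 303 315 rows 182 201 179
 exp 63 [291.5 191.7] [304.4 211. ]
 exp 21 [302.8 181.5] [315.1 200.1]
```

Vial 2's mask spans columns 350–363 and rows 166–180, where a seated vial is expected. Down onto vial 3.

send_rows(
  increments=[
    {"x": 0,"y": 0,"z": 0.08,"wx": 0,"wy": 0,"wz": 0,"hand": 0},
    {"x": 0,"y": 0,"z": 0.12,"wx": 0,"wy": 0,"wz": 0,"hand": 0},
    {"x": 0,"y": 0,"z": 0.12,"wx": 0,"wy": 0,"wz": 0,"hand": 0},
    {"x": 0,"y": 0,"z": 0.1,"wx": 0,"wy": 0,"wz": 0,"hand": 0},
    {"x": 0,"y": 0,"z": 0.05,"wx": 0,"wy": 0,"wz": 0,"hand": 0},
    {"x": 0,"y": 0,"z": 0.02,"wx": 0,"wy": 0,"wz": 0,"hand": 0},
    {"x": 0,"y": 0,"z": 0,"wx": 0,"wy": 0,"wz": 0,"hand": 0},
    {"x": 0,"y": 0,"z": 0,"wx": 0,"wy": 0,"wz": 0,"hand": 0},
  ],
)

```text
t: 22.07
tcp_pos: [446.6, -114.1, 85.5]
eef_rot: [179.9, 0.0, 65.0]
force: [-0.7, 0.4, 0.4]
opening: 44.4
grasp_force: 0.0
```

send_rows(
  increments=[
    {"x": 0,"y": 0,"z": 0,"wx": 0,"wy": 0,"wz": 0,"hand": -0.7},
    {"x": 0,"y": 0,"z": 0,"wx": 0,"wy": 0,"wz": 0,"hand": -0.7},
    {"x": 0,"y": 0,"z": 0,"wx": 0,"wy": 0,"wz": 0,"hand": -0.7},
    {"x": 0,"y": 0,"z": 0,"wx": 0,"wy": 0,"wz": 0,"hand": -0.7},
    {"x": 0,"y": 0,"z": 0,"wx": 0,"wy": 0,"wz": 0,"hand": -0.7},
    {"x": 0,"y": 0,"z": 0,"wx": 0,"wy": 0,"wz": 0,"hand": -0.7},
  ],
)

```text
t: 22.57
tcp_pos: [446.5, -114.0, 85.4]
eef_rot: [179.9, 0.0, 65.0]
force: [-1.0, 0.1, 6.5]
opening: 24.1
grasp_force: 11.8
```

send_rows(
  increments=[
    {"x": 0,"y": 0,"z": -0.03,"wx": 0,"wy": 0,"wz": 0,"hand": -0.7},
    {"x": 0,"y": 0,"z": -0.06,"wx": 0,"wy": 0,"wz": 0,"hand": -0.7},
    {"x": 0,"y": 0,"z": -0.08,"wx": 0,"wy": 0,"wz": 0,"hand": -0.7},
    {"x": 0,"y": 0,"z": -0.08,"wx": 0,"wy": 0,"wz": 0,"hand": -0.7},
    {"x": 0,"y": 0,"z": -0.08,"wx": 0,"wy": 0,"wz": 0,"hand": -0.7},
    {"x": 0,"y": 0,"z": -0.06,"wx": 0,"wy": 0,"wz": 0,"hand": -0.7},
    {"x": 0,"y": 0,"z": -0.02,"wx": 0,"wy": 0,"wz": 0,"hand": -0.7},
    {"x": 0,"y": 0,"z": 0,"wx": 0,"wy": 0,"wz": 0,"hand": -0.7},
  ],
)

```text
t: 23.23
tcp_pos: [446.6, -114.0, 167.8]
eef_rot: [179.9, 0.0, 65.0]
force: [-0.4, -0.8, -0.5]
opening: 24.1
grasp_force: 11.8
```

```bash
python3 go.py 552.2 -143.9 166 65
```

```text
at [ 446.6 -114.   167.8] [179.9   0.   65. ] open 24.1 gf 11.8 t 23.23 F [-0.4 -0.8 -0.5]
shift/200 [0.0879 0.5416 0.0103] turn/90 [ 0.0015  0.0001 -0.0001]
```

send_rows(
  increments=[
    {"x": 0.01,"y": 0.06,"z": 0,"wx": 0,"wy": 0,"wz": 0,"hand": -0.7},
    {"x": 0.02,"y": 0.12,"z": 0,"wx": 0,"wy": 0,"wz": 0,"hand": -0.7},
    {"x": 0.02,"y": 0.13,"z": 0,"wx": 0,"wy": 0,"wz": 0,"hand": -0.7},
    {"x": 0.02,"y": 0.13,"z": 0,"wx": 0,"wy": 0,"wz": 0,"hand": -0.7},
    {"x": 0.018,"y": 0.07,"z": 0,"wx": 0,"wy": 0,"wz": 0,"hand": -0.7},
    {"x": 0,"y": 0.036,"z": 0,"wx": 0,"wy": 0,"wz": 0,"hand": -0.7},
    {"x": 0,"y": 0,"z": 0,"wx": 0,"wy": 0,"wz": 0,"hand": -0.7},
    {"x": 0,"y": 0,"z": 0,"wx": 0,"wy": 0,"wz": 0,"hand": -0.7},
  ],
)

```text
t: 23.9
tcp_pos: [551.4, -143.6, 165.6]
eef_rot: [-179.9, 0.0, 65.0]
force: [-0.6, 0.1, -0.2]
opening: 24.1
grasp_force: 11.8
```

send_rows(
  increments=[
    {"x": 0,"y": 0,"z": 0.06,"wx": 0,"wy": 0,"wz": 0,"hand": -0.7},
    {"x": 0,"y": 0,"z": 0.08,"wx": 0,"wy": 0,"wz": 0,"hand": -0.7},
    {"x": 0,"y": 0,"z": 0.07,"wx": 0,"wy": 0,"wz": 0,"hand": -0.7},
    {"x": 0,"y": 0,"z": 0.06,"wx": 0,"wy": 0,"wz": 0,"hand": -0.7},
    {"x": 0,"y": 0,"z": 0.05,"wx": 0,"wy": 0,"wz": 0,"hand": -0.7},
    {"x": 0,"y": 0,"z": 0.04,"wx": 0,"wy": 0,"wz": 0,"hand": -0.7},
    {"x": 0,"y": 0,"z": 0.03,"wx": 0,"wy": 0,"wz": 0,"hand": -0.7},
    {"x": 0,"y": 0,"z": 0,"wx": 0,"wy": 0,"wz": 0,"hand": -0.7},
  ],
)

```text
t: 24.57
tcp_pos: [551.5, -143.5, 87.2]
eef_rot: [-179.9, -0.0, 65.0]
force: [0.2, -0.1, -0.2]
opening: 24.0
grasp_force: 11.9
```

send_rows(
  increments=[
    {"x": 0,"y": 0,"z": 0.008,"wx": 0,"wy": 0,"wz": 0,"hand": -0.7},
    {"x": 0,"y": 0,"z": 0,"wx": 0,"wy": 0,"wz": 0,"hand": -0.3},
    {"x": 0,"y": 0,"z": 0,"wx": 0,"wy": 0,"wz": 0,"hand": -0.1},
    {"x": 0,"y": 0,"z": 0,"wx": 0,"wy": 0,"wz": 0,"hand": -0.1},
    {"x": 0,"y": 0,"z": 0,"wx": 0,"wy": 0,"wz": 0,"hand": -0.1},
    {"x": 0,"y": 0,"z": -0.05,"wx": 0,"wy": 0,"wz": 0,"hand": -0.1},
    {"x": 0,"y": 0,"z": -0.1,"wx": 0,"wy": 0,"wz": 0,"hand": -0.1},
    {"x": 0,"y": 0,"z": -0.15,"wx": 0,"wy": 0,"wz": 0,"hand": -0.1},
  ],
)

```text
t: 25.23
tcp_pos: [550.7, -143.2, 146.0]
eef_rot: [-179.7, -0.0, 65.0]
force: [-0.3, -1.0, -0.5]
opening: 39.5
grasp_force: 0.0
```

send_rows(
  increments=[
    {"x": 0,"y": 0,"z": -0.12,"wx": 0,"wy": 0,"wz": 0,"hand": -0.1},
    {"x": 0,"y": 0,"z": -0.06,"wx": 0,"wy": 0,"wz": 0,"hand": -0.1},
    {"x": 0,"y": 0,"z": 0,"wx": 0,"wy": 0,"wz": 0,"hand": 0},
    {"x": 0,"y": 0,"z": 0,"wx": 0,"wy": 0,"wz": 0,"hand": 0},
    {"x": 0,"y": 0,"z": 0,"wx": 0,"wy": 0,"wz": 0,"hand": 0},
  ],
)

```text
t: 25.65
tcp_pos: [551.5, -143.5, 181.7]
eef_rot: [-179.9, -0.0, 65.0]
force: [-0.1, -0.1, 0.1]
opening: 44.1
grasp_force: 0.0
```

```bash
python3 go.py 439.4 -71.8 180 92
```

```text
at [ 551.5 -143.5  181.7] [-179.9   -0.    65. ] open 44.1 gf 0.0 t 25.65 F [-0.1 -0.1  0.1]
shift/200 [ 0.0881 -0.6597  0.0099] turn/90 [-0.0014 -0.0004 -0.3001]
```

send_rows(
  increments=[
    {"x": 0.01,"y": -0.06,"z": 0,"wx": 0,"wy": 0,"wz": 0,"hand": 0},
    {"x": 0.02,"y": -0.13,"z": 0,"wx": 0,"wy": 0,"wz": 0,"hand": 0},
    {"x": 0.02,"y": -0.15,"z": 0,"wx": 0,"wy": 0,"wz": 0,"hand": 0},
    {"x": 0.02,"y": -0.15,"z": 0,"wx": 0,"wy": 0,"wz": 0,"hand": 0},
    {"x": 0.018,"y": -0.11,"z": 0,"wx": 0,"wy": 0,"wz": 0,"hand": 0},
    {"x": 0,"y": -0.06,"z": 0,"wx": 0,"wy": 0,"wz": 0,"hand": 0},
    {"x": 0,"y": 0,"z": 0,"wx": 0,"wy": 0,"wz": -0.075,"hand": 0},
    {"x": 0,"y": 0,"z": 0,"wx": 0,"wy": 0,"wz": -0.075,"hand": 0},
  ],
)

```text
t: 26.32
tcp_pos: [438.5, -71.2, 181.3]
eef_rot: [-179.8, -0.0, 78.8]
force: [-0.1, -0.5, -0.1]
opening: 44.3
grasp_force: 0.0
```

send_rows(
  increments=[
    {"x": 0,"y": 0,"z": 0,"wx": 0,"wy": 0,"wz": -0.075,"hand": 0},
    {"x": 0,"y": 0,"z": 0,"wx": 0,"wy": 0,"wz": -0.075,"hand": 0},
    {"x": 0,"y": 0,"z": 0,"wx": 0,"wy": 0,"wz": 0,"hand": 0},
    {"x": 0,"y": 0,"z": 0,"wx": 0,"wy": 0,"wz": 0,"hand": 0},
    {"x": 0,"y": 0,"z": 0,"wx": 0,"wy": 0,"wz": 0,"hand": 0},
  ],
)

```text
t: 26.73
tcp_pos: [439.7, -72.0, 182.2]
eef_rot: [-179.9, -0.0, 91.8]
force: [-0.0, -0.3, 0.1]
opening: 44.1
grasp_force: 0.0
```

```bash
python3 go.py 439.4 -71.8 83.5 92; cat > chk.py <<'E'
from plant import ctrl
from fit import *
B=np.array([553.3,-122.9,26,-2.9])
a=np.linspace(0,6.28,40)
for n in ("top","scene"):
    f=ctrl.grab_frame(n)
    for t in ("vial_0",):
      for o in ctrl.outline_of(t,f):
        r,c=np.where(o["region"]);print(n,round(o["confidence"],2),'cols',c.min(),c.max(),'rows',r.min(),r.max(),r.size)
    for y in (63,21,-21,-63):
        P=proj(n,np.vstack([W(B,np.c_[12.5*np.cos(a),y+12.5*np.sin(a),0*a+z]) for z in (34,63)]));print(' exp',y,P.min(0).round(0),P.max(0).round(0))
E
python3 chk.py
```

```text
at [439.7 -72.  182.2] [-179.9   -0.    91.8] open 44.1 gf 0.0 t 26.73 F [-0.  -0.3  0.1]
shift/200 [ 0.0006 -0.0005  0.4934] turn/90 [-0.0011 -0.0005 -0.0023]
top 0.65 cols 330 341 rows 164 171 80
top 0.49 cols 374 385 rows 167 179 116
top 0.4 cols 353 362 rows 166 171 43
 exp 63 [329. 163.] [342. 178.]
 exp 21 [350. 165.] [364. 179.]
 exp -21 [371. 166.] [386. 181.]
 exp -63 [393. 167.] [408. 182.]
scene 0.68 cols 315 325 rows 173 183 98
scene 0.57 cols 304 315 rows 183 201 186
scene 0.53 cols 293 304 rows 193 198 57
 exp 63 [292. 192.] [304. 211.]
 exp 21 [303. 181.] [315. 200.]
 exp -21 [313. 172.] [325. 190.]
 exp -63 [323. 163.] [335. 180.]
```

Vials 1–3 are where seated vials should be. Now vial 4.

send_rows(
  increments=[
    {"x": 0,"y": 0,"z": 0.08,"wx": 0,"wy": 0,"wz": 0,"hand": 0},
    {"x": 0,"y": 0,"z": 0.12,"wx": 0,"wy": 0,"wz": 0,"hand": 0},
    {"x": 0,"y": 0,"z": 0.12,"wx": 0,"wy": 0,"wz": 0,"hand": 0},
    {"x": 0,"y": 0,"z": 0.1,"wx": 0,"wy": 0,"wz": 0,"hand": 0},
    {"x": 0,"y": 0,"z": 0.05,"wx": 0,"wy": 0,"wz": 0,"hand": 0},
    {"x": 0,"y": 0,"z": 0.022,"wx": 0,"wy": 0,"wz": 0,"hand": 0},
    {"x": 0,"y": 0,"z": 0,"wx": 0,"wy": 0,"wz": 0,"hand": 0},
    {"x": 0,"y": 0,"z": 0,"wx": 0,"wy": 0,"wz": 0,"hand": 0},
  ],
)

```text
t: 27.6
tcp_pos: [440.8, -72.5, 85.4]
eef_rot: [180.0, 0.0, 92.0]
force: [0.2, 0.2, 0.3]
opening: 43.8
grasp_force: 0.0
```

send_rows(
  increments=[
    {"x": 0,"y": 0,"z": 0,"wx": 0,"wy": 0,"wz": 0,"hand": -0.7},
    {"x": 0,"y": 0,"z": 0,"wx": 0,"wy": 0,"wz": 0,"hand": -0.7},
    {"x": 0,"y": 0,"z": 0,"wx": 0,"wy": 0,"wz": 0,"hand": -0.7},
    {"x": 0,"y": 0,"z": 0,"wx": 0,"wy": 0,"wz": 0,"hand": -0.7},
    {"x": 0,"y": 0,"z": 0,"wx": 0,"wy": 0,"wz": 0,"hand": -0.7},
    {"x": 0,"y": 0,"z": 0,"wx": 0,"wy": 0,"wz": 0,"hand": -0.7},
  ],
)

```text
t: 28.1
tcp_pos: [440.8, -72.5, 85.4]
eef_rot: [179.9, 0.0, 92.0]
force: [-0.4, 0.0, 5.1]
opening: 24.0
grasp_force: 11.9
```

send_rows(
  increments=[
    {"x": 0,"y": 0,"z": -0.03,"wx": 0,"wy": 0,"wz": 0,"hand": -0.7},
    {"x": 0,"y": 0,"z": -0.06,"wx": 0,"wy": 0,"wz": 0,"hand": -0.7},
    {"x": 0,"y": 0,"z": -0.08,"wx": 0,"wy": 0,"wz": 0,"hand": -0.7},
    {"x": 0,"y": 0,"z": -0.08,"wx": 0,"wy": 0,"wz": 0,"hand": -0.7},
    {"x": 0,"y": 0,"z": -0.08,"wx": 0,"wy": 0,"wz": 0,"hand": -0.7},
    {"x": 0,"y": 0,"z": -0.06,"wx": 0,"wy": 0,"wz": 0,"hand": -0.7},
    {"x": 0,"y": 0,"z": -0.02,"wx": 0,"wy": 0,"wz": 0,"hand": -0.7},
    {"x": 0,"y": 0,"z": 0,"wx": 0,"wy": 0,"wz": 0,"hand": -0.7},
  ],
)

```text
t: 28.77
tcp_pos: [440.7, -72.4, 167.7]
eef_rot: [179.9, 0.1, 92.0]
force: [-0.5, -0.2, 0.5]
opening: 24.2
grasp_force: 11.9
```

```bash
python3 go.py 550.1 -185.8 166 92
```

```text
at [440.7 -72.4 167.7] [1.799e+02 1.000e-01 9.200e+01] open 24.2 gf 11.9 t 28.77 F [-0.5 -0.2  0.5]
shift/200 [-0.5857  0.5269  0.0101] turn/90 [ 0.0012  0.0006 -0.    ]
```

send_rows(
  increments=[
    {"x": -0.06,"y": 0.05,"z": 0,"wx": 0,"wy": 0,"wz": 0,"hand": -0.7},
    {"x": -0.12,"y": 0.11,"z": 0,"wx": 0,"wy": 0,"wz": 0,"hand": -0.7},
    {"x": -0.13,"y": 0.12,"z": 0,"wx": 0,"wy": 0,"wz": 0,"hand": -0.7},
    {"x": -0.13,"y": 0.12,"z": 0,"wx": 0,"wy": 0,"wz": 0,"hand": -0.7},
    {"x": -0.1,"y": 0.09,"z": 0,"wx": 0,"wy": 0,"wz": 0,"hand": -0.7},
    {"x": -0.047,"y": 0.041,"z": 0,"wx": 0,"wy": 0,"wz": 0,"hand": -0.7},
    {"x": 0,"y": 0,"z": 0,"wx": 0,"wy": 0,"wz": 0,"hand": -0.7},
    {"x": 0,"y": 0,"z": 0,"wx": 0,"wy": 0,"wz": 0,"hand": -0.7},
  ],
)

```text
t: 29.43
tcp_pos: [549.6, -185.6, 165.0]
eef_rot: [-179.9, -0.1, 92.0]
force: [-1.3, -0.1, -0.7]
opening: 24.4
grasp_force: 11.9
```

send_rows(
  increments=[
    {"x": 0,"y": 0,"z": 0.06,"wx": 0,"wy": 0,"wz": 0,"hand": -0.7},
    {"x": 0,"y": 0,"z": 0.08,"wx": 0,"wy": 0,"wz": 0,"hand": -0.7},
    {"x": 0,"y": 0,"z": 0.07,"wx": 0,"wy": 0,"wz": 0,"hand": -0.7},
    {"x": 0,"y": 0,"z": 0.06,"wx": 0,"wy": 0,"wz": 0,"hand": -0.7},
    {"x": 0,"y": 0,"z": 0.05,"wx": 0,"wy": 0,"wz": 0,"hand": -0.7},
    {"x": 0,"y": 0,"z": 0.04,"wx": 0,"wy": 0,"wz": 0,"hand": -0.7},
    {"x": 0,"y": 0,"z": 0.03,"wx": 0,"wy": 0,"wz": 0,"hand": -0.7},
    {"x": 0,"y": 0,"z": 0,"wx": 0,"wy": 0,"wz": 0,"hand": -0.7},
  ],
)

```text
t: 30.1
tcp_pos: [549.6, -185.1, 87.1]
eef_rot: [-179.9, -0.1, 92.0]
force: [0.9, -1.2, -1.6]
opening: 24.3
grasp_force: 11.8
```

send_rows(
  increments=[
    {"x": 0,"y": 0,"z": 0.008,"wx": 0,"wy": 0,"wz": 0,"hand": -0.7},
    {"x": 0,"y": 0,"z": 0,"wx": 0,"wy": 0,"wz": 0,"hand": -0.3},
    {"x": 0,"y": 0,"z": 0,"wx": 0,"wy": 0,"wz": 0,"hand": -0.1},
    {"x": 0,"y": 0,"z": 0,"wx": 0,"wy": 0,"wz": 0,"hand": -0.1},
    {"x": 0,"y": 0,"z": 0,"wx": 0,"wy": 0,"wz": 0,"hand": -0.1},
    {"x": 0,"y": 0,"z": -0.05,"wx": 0,"wy": 0,"wz": 0,"hand": -0.1},
    {"x": 0,"y": 0,"z": -0.1,"wx": 0,"wy": 0,"wz": 0,"hand": -0.1},
    {"x": 0,"y": 0,"z": -0.15,"wx": 0,"wy": 0,"wz": 0,"hand": -0.1},
  ],
)

```text
t: 30.77
tcp_pos: [548.7, -184.9, 145.9]
eef_rot: [-179.7, -0.2, 92.0]
force: [0.7, -0.5, -0.7]
opening: 39.5
grasp_force: 0.0
```

send_rows(
  increments=[
    {"x": 0,"y": 0,"z": -0.15,"wx": 0,"wy": 0,"wz": 0,"hand": -0.1},
    {"x": 0.1,"y": -0.1,"z": -0.15,"wx": 0,"wy": 0,"wz": 0,"hand": -0.1},
    {"x": -0.15,"y": -0.1,"z": -0.1,"wx": 0,"wy": 0,"wz": 0,"hand": 0},
    {"x": -0.15,"y": -0.1,"z": 0,"wx": 0,"wy": 0,"wz": 0,"hand": 0},
    {"x": -0.15,"y": -0.1,"z": 0,"wx": 0,"wy": 0,"wz": 0,"hand": 0},
    {"x": -0.15,"y": -0.1,"z": 0,"wx": 0,"wy": 0,"wz": 0,"hand": 0},
    {"x": -0.1,"y": -0.05,"z": 0,"wx": 0,"wy": 0,"wz": 0,"hand": 0},
    {"x": 0,"y": 0,"z": 0,"wx": 0,"wy": 0,"wz": 0,"hand": 0},
  ],
)

```text
t: 31.43
tcp_pos: [442.9, -313.3, 228.4]
eef_rot: [180.0, 0.1, 91.8]
force: [0.2, -0.6, -0.0]
opening: 44.0
grasp_force: 0.0
```

```bash
python3 go.py; python3 chk.py; python3 - <<'E'
from plant import ctrl
from fit import *
for n in ("top","scene"):
    f=ctrl.grab_frame(n)
    for o in ctrl.outline_of("bar",f):
        r,c=np.where(o["region"]);print(n,round(o["confidence"],2),'cols',c.min(),c.max(),'rows',r.min(),r.max(),r.size)
    P=proj(n,W(np.array([520.3,125.8,0,1.3]),[[x,y,z] for x in(-5,5) for y in (-110,110) for z in (66,80)]));print(' exp',P.min(0).round(0),P.max(0).round(0))
E
```

```text
at [ 442.9 -313.3  228.4] [1.80e+02 1.00e-01 9.18e+01] open 44.0 gf 0.0 t 31.43 F [ 0.2 -0.6 -0. ]
top 0.54 cols 374 385 rows 168 179 109
top 0.42 cols 350 363 rows 166 180 150
 exp 63 [329. 163.] [342. 178.]
 exp 21 [350. 165.] [364. 179.]
 exp -21 [371. 166.] [386. 181.]
 exp -63 [393. 167.] [408. 182.]
scene 0.58 cols 325 336 rows 165 181 132
scene 0.55 cols 314 325 rows 173 183 107
scene 0.52 cols 295 302 rows 193 197 29
scene 0.45 cols 304 315 rows 182 201 160
 exp 63 [292. 192.] [304. 211.]
 exp 21 [303. 181.] [315. 200.]
 exp -21 [313. 172.] [325. 190.]
 exp -63 [323. 163.] [335. 180.]
top 0.96 cols 182 295 rows 186 194 606
 exp [182. 185.] [296. 192.]
scene 0.83 cols 248 297 rows 226 285 742
scene 0.24 cols 341 388 rows 158 223 1824
 exp [224. 225.] [296. 313.]
```

```bash
python3 -c "
from plant import ctrl
print(ctrl.finish_job())"
```

```text
the job is handed in; nothing more can be done
None
```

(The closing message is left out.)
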